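Index the filter discs and dock the module

ROBOT

A 7-joint arm with a two-finger parallel gripper is mounted at the origin on the work surface. World frame = base frame: x ahead of the robot, y to its left, z up, the work surface at z = 0. Lengths are in m, angles in rad, forces in N, time in s.
With the tool pointing down it reaches from about 0.4 to 0.85 m from the base axis. Payload 10.4 kg.
Tool frame: the origin (TCP) lies between the finger pads, 19 mm behind the fingertips; this is the grasp point; z points along the fingers, y is the line along which they close (so a half turn about z gives the same grasp; the last joint's range is limited). The gripper opens to 87 mm and grips with 3 to 60 N. Pads are 19 mm wide; open, the fingers measure 117 mm over their backs; the gripper's body (75 mm by 190 mm) begins 51 mm behind the grasp point.
Start: joints at [-1.272, 0.332, -0.065, 1.46, 0.022, 1.35, -0.088], TCP at [0.198, 0.593, 0.241] pointing down, gripper open.
Joint ranges: [-2.6, 2.6], [-0.5, 2.12], [-1.47, 1.34], [0.16, 2.42], [-1.27, 4.41], [0.06, 2.06], [-2.6, 2.6]. Speed limits (rad/s): [2.22, 2.22, 2.79, 2.79, 3.14, 3.14, 3.14].

INTERFACE

Orientations are given as a unit quaternion [x, y, z, w].
In Python, from bench import r gives the robot as it stands.
- The arm moves only by the tool arm_command, never from a script. Its argument "moves" is one flat list of numbers, 4 for each row, row after row: the shift along the tool's x, y, z in cm, then the turn about the tool's z in degrees. A call has 1 to 12 rows; each row shifts and turns the commanded pose from where the row before left it, along the tool's axes as they then stand; what a row does not reach is not made up. A row lasts 1/12 s, in which the tool goes at most 41.7 mm and 7.16 degrees, less where a joint would pass 70% of its speed; a pose out of reach is approached as far as the arm can. A call with a gripper value outside its range is refused whole. "fingers" is the opening in per cent of the stroke, from 0 (shut) to 100 (fully open), set as the call begins (left out, the last holds). The fingers move at their own pace and stop on an object; "squeeze" is the grip in N (left out, the last holds). Time passes only in rows, so rows that do not move let the fingers close. It gives the time, the measured TCP pose, the force, the opening and the grip force at its end, in the units of the state.
- r.read_state(): the state, without advancing time (a new reading comes with each control period).
- r.camera(name): name is "scene" or "side" or "wrist"; returns the picture (400x640x3 uint8, red, green, blue); there is no depth.
- r.camera_info(name): a dict with "fx", "fy", "cx", "cy" (pixels), "k1" (the pictures are not rectified: a ray, as slopes to the right and down, at radius r is drawn at 1 + k1 r^2 times it, then the intrinsics apply), "origin" and "attitude" of the camera in the world. Camera axes: x right, y up, looking along -z (the intrinsics and any distortion apply to the point x, -y, -z); pixel columns grow to the right and rows downward; lengths in m; the calibration is good to about 2 mm. A picture is of the moment at which its call begins: read the wrist's pose just before it. camera_info takes no time and is no camera call; for the wrist camera it gives the pose at the moment of the call.
- r.close_job(): hands the job in; it is judged then, once.
The state is a dict: "time": time; "joint_positions": joint angles; "joint_vel": joint speeds; "joint_torque": joint torques, N m; "ee_pos": TCP position; "eef_rot": TCP orientation; "ft_force": force on the tool from outside, world axes, zero at the start; "torque": the same for the moment, N m; "width": finger opening in m; "grip_force": force on a finger pad.
Only numpy, scipy, OpenCV 4.12 (cv2) and the standard library are available. Lean on these libraries where they do the work, as an engineer would, in place of code of your own. Each camera call takes 0.05 s, during which the arm holds its last target. There are 200 camera calls.

TASK

Get the optical tester ready: push each filter disc round, without lifting it out of its seat, until its notch faces the white mark on the seat, and put both orange transport blocks from the module slot into the grey bin. Only when all the discs are set, turn the module tray end for end and slide it, tongue first, under the lips of the slot until it is fully home; last of all throw the red lever fully over, away from the slot's mouth. Leave the mug, the yellow meter and the screwdriver alone.

Things in the scene. Friction and masses are not known exactly. Their poses are not given: they have to be found in the camera images.
- seat0: fixed round black seat, radius 74, top face 4 above the table; on it an aluminium lip ring (radius 39 to 46, top 12 above the table) in which a disc can turn. Origin: centre of its underside. A white stripe ending in a small white post (14 high, at radius 76) is its mark, in its +x direction. Holds the blue disc, if present (mm).
- disc0: loose blue filter disc lying in seat0 (1.5 play), 0.22 kg; may be absent. Origin: centre of its underside, z up. Hub radius 38, 21 thick. Three ears reach to radius 64, from 11 to 21 above its underside, clear over the lip: two plain, 14 wide, at +120 and -120 degrees, and a forked one, 30 wide, at +x: the 10 wide gap of the fork is the notch (mm).
- disc0_notch (a point): middle of the notch of disc0, 58 mm from its centre in its +x direction, 16 mm above its underside. Pushing the side of an ear along the circle (1 to 3 N) turns the disc; it stops where the push stops.
- seat1: fixed round black seat, radius 74, top face 4 above the table; on it an aluminium lip ring (radius 39 to 46, top 12 above the table) in which a disc can turn. Origin: centre of its underside. A white stripe ending in a small white post (14 high, at radius 76) is its mark, in its +x direction. Holds the green disc, if present (mm).
- disc1: loose green filter disc lying in seat1 (1.5 play), 0.22 kg; may be absent. Origin: centre of its underside, z up. Hub radius 38, 21 thick. Three ears reach to radius 64, from 11 to 21 above its underside, clear over the lip: two plain, 14 wide, at +120 and -120 degrees, and a forked one, 30 wide, at +x: the 10 wide gap of the fork is the notch (mm).
- disc1_notch (a point): middle of the notch of disc1, 58 mm from its centre in its +x direction, 16 mm above its underside. Pushing the side of an ear along the circle (1 to 3 N) turns the disc; it stops where the push stops.
- seat2: fixed round black seat, radius 74, top face 4 above the table; on it an aluminium lip ring (radius 39 to 46, top 12 above the table) in which a disc can turn. Origin: centre of its underside. A white stripe ending in a small white post (14 high, at radius 76) is its mark, in its +x direction. Holds the brass disc, if present (mm).
- disc2: loose brass filter disc lying in seat2 (1.5 play), 0.22 kg; may be absent. Origin: centre of its underside, z up. Hub radius 38, 21 thick. Three ears reach to radius 64, from 11 to 21 above its underside, clear over the lip: two plain, 14 wide, at +120 and -120 degrees, and a forked one, 30 wide, at +x: the 10 wide gap of the fork is the notch (mm).
- disc2_notch (a point): middle of the notch of disc2, 58 mm from its centre in its +x direction, 16 mm above its underside. Pushing the side of an ear along the circle (1 to 3 N) turns the disc; it stops where the push stops.
- seat3: fixed round black seat, radius 74, top face 4 above the table; on it an aluminium lip ring (radius 39 to 46, top 12 above the table) in which a disc can turn. Origin: centre of its underside. A white stripe ending in a small white post (14 high, at radius 76) is its mark, in its +x direction. Holds the red disc, if present (mm).
- disc3: loose red filter disc lying in seat3 (1.5 play), 0.22 kg; may be absent. Origin: centre of its underside, z up. Hub radius 38, 21 thick. Three ears reach to radius 64, from 11 to 21 above its underside, clear over the lip: two plain, 14 wide, at +120 and -120 degrees, and a forked one, 30 wide, at +x: the 10 wide gap of the fork is the notch (mm).
- disc3_notch (a point): middle of the notch of disc3, 58 mm from its centre in its +x direction, 16 mm above its underside. Pushing the side of an ear along the circle (1 to 3 N) turns the disc; it stops where the push stops.
- slot: fixed slot. Origin on the table where the tray's origin is when home; +x: sliding in. Cream rails 31 high, x -100 to 85, channel 95 wide, flared to 114 at the mouth, x -125; the table is its floor. From x 15, lips (27 to 32 high, 73 apart) cover the sides, so nothing fits in from above. From x 42, key blocks narrow it to 62: only the tray's tongue fits. Back wall at x 82. Lever beside it (mm).
- tray: loose grey module tray, 0.4 kg, 150 long (x), 90 wide (y), 22 high; its last 35 at +x is a purple tongue 56 wide with green ports. Origin: centre of the underside. It starts with the tongue towards the robot, the wrong way round. In the slot it has 2.5 play on each side; its shoulders stop on the key blocks when home (mm).
- tray_knob (a point): centre of the grip of the tray's square black knob, which is 28 x 28 mm, 22 to 52 mm above the tray's underside, at tray x -20, y 0, over the centre of mass. This point is 44 mm above the underside: a good height for the TCP.
- tray_tongue (a point): middle of the tongue's end face, 75 mm from the tray's origin in its +x direction, 11 mm above its underside.
- block0: loose orange plastic transport block 30 (x) x 40 (y) x 50 mm high, 0.06 kg, standing in the slot's channel at the start, one of two. Origin: centre of the underside.
- block1: loose orange plastic transport block 30 (x) x 40 (y) x 50 mm high, 0.06 kg, standing in the slot's channel at the start, one of two. Origin: centre of the underside.
- bin: fixed open grey bin 120 x 120 outside, 45 mm high, walls and floor 5 mm. Origin: centre of the underside.
- lock (a joint): lever beside the slot, in rad: 0 leans towards the slot's mouth (-x of the slot), 0.5 is upright, 1.0 (its stop) leans to the slot's +x. It turns about a pivot 70 mm from the ball, across the slot's +x, and stays where it is left; about 1 N at the ball moves it.
- lock_tip (a point): centre of the red ball (radius 13 mm) on the end of the lever.
- mug: bystander: white mug, radius 38, 90 mm high.
- meter: bystander: yellow hand-held power meter 160 x 80 x 35 mm.
- driver: bystander: screwdriver, 200 mm long.
Mind the look-alikes: they are no part of the job. What is shaped like the block0 but green is not meant. Leave any pink look-alike of the tray alone.

How it is judged:
By the outcome, as a careful person would: the job done as asked, in the order asked, and still so for the second after the job is handed in, with the robot touching nothing.
Of disc0, disc1, disc2, disc3 only 3 to 4 are there at a start; the rules pass over those that are not, and their reading is None.
At some moment in a run one of tray, block0, block1 may be knocked a few centimetres aside while the robot is not near it.
Once in a run the grip may slacken for a moment while it holds something.
It also fails if it takes over 210 s, if anything falls off the work surface, if the arm or the gripper's body presses on something with over 40 N, if the wrist force passes 120 N, or if a joint passes its speed limit or range.

## Working session

There is one attempt and no reset: what is moved stays moved. The work goes in short steps, Python scripts to look and compute and a tool call to move; the robot and the scene stay as the last step left them, time stands still between calls to the robot, and variables do not carry over. Pictures are saved under pics/ and viewed, at most 14 in all, crops included, and the job is handed in when it is done.

Besides the shell and the picture viewer there is one more tool, called after ">>>" as name(argument=value, ...) on one line, values as JSON. arm_command: Moves the arm, as the interface text tells. Its arguments: {"type":"object","properties":{"moves":{"type":"array"},"fingers":{"type":"number"},"squeeze":{"type":"number"}},"required":["moves"]}

```bash
mkdir -p pics; ls
cat > h.py <<'E'
import numpy as np, cv2
from bench import r
from scipy.spatial.transform import Rotation as R
def snap(n):
    ci=r.camera_info(n); im=np.ascontiguousarray(r.camera(n)[:,:,::-1]); return im,ci
def Rc(ci):
    a=np.array(ci["attitude"]); return a if a.shape==(3,3) else R.from_quat(a).as_matrix()
def ray(ci,u,v):
    d=np.array([(u-ci["cx"])/ci["fx"],(v-ci["cy"])/ci["fy"]]); p=d.copy()
    for _ in range(20): p=d/(1+ci["k1"]*(p@p))
    return np.array(ci["origin"]),Rc(ci)@np.array([p[0],-p[1],-1])
def on(ci,u,v,z):
    o,d=ray(ci,u,v); return o+d*(z-o[2])/d[2]
def proj(ci,P):
    q=Rc(ci).T@(np.array(P,float)-np.array(ci["origin"])); p=np.array([q[0],-q[1]])/-q[2]
    p=p*(1+ci["k1"]*(p@p)); return p[0]*ci["fx"]+ci["cx"],p[1]*ci["fy"]+ci["cy"]
E
python3 - <<'E'
from h import *
for n in("scene","side","wrist"):
    im,ci=snap(n); cv2.imwrite(f"pics/{n}0.png",im); print(n,ci)
s=r.read_state(); print(s)
E
```

```text
pics
scene {'fx': 389.83818455147593, 'fy': 389.83818455147593, 'cx': 317.20989746865735, 'cy': 195.23255273246102, 'k1': -0.027174114701760524, 'origin': array([ 1.14023506e+00, -3.04456588e-04,  1.01826389e+00]), 'attitude': array([0.20992807, 0.21496783, 0.69876946, 0.64918431])}
side {'fx': 395.11718587777233, 'fy': 395.11718587777233, 'cx': 319.6813212752106, 'cy': 194.49105130904525, 'k1': -0.069702367649398, 'origin': array([ 0.16014893, -0.56710347,  0.87132727]), 'attitude': array([ 0.32740064, -0.08506358, -0.24622277,  0.90826613])}
wrist {'fx': 360.19909029267296, 'fy': 360.19909029267296, 'cx': 322.3482635794504, 'cy': 204.51445715549147, 'k1': -0.038501509290128196, 'origin': array([0.12135549, 0.61706685, 0.38379276]), 'attitude': array([-0.12002081, -0.08527644,  0.578154  ,  0.80253404])}
{'time': 0.15, 'joint_positions': array([-1.27160538,  0.3327174 , -0.0646798 ,  1.46075852,  0.02162342,
        1.34987683, -0.08847875]), 'joint_vel': array([ 0.00051821, -0.00137878, -0.00018734, -0.003511  , -0.00144076,
       -0.00071162,  0.0011467 ]), 'joint_torque': array([ 8.58853673e-04, -6.23637342e+01,  2.47845857e-02, -3.90141785e+01,
       -6.12712931e-02,  3.72560823e-02,  9.14791281e-05]), 'ee_pos': array([0.1975988 , 0.59265715, 0.24063762]), 'eef_rot': array([ 1.60190102e-01,  9.87086039e-01, -5.29981730e-04, -4.81261027e-05]), 'ft_force': array([-0.19279924, -0.29400249, -0.21637766]), 'torque': array([-0.01748296,  0.00067034,  0.02147276]), 'grip_force': 0.0, 'width': 0.08730081156804508}
```

View pics/scene0.png

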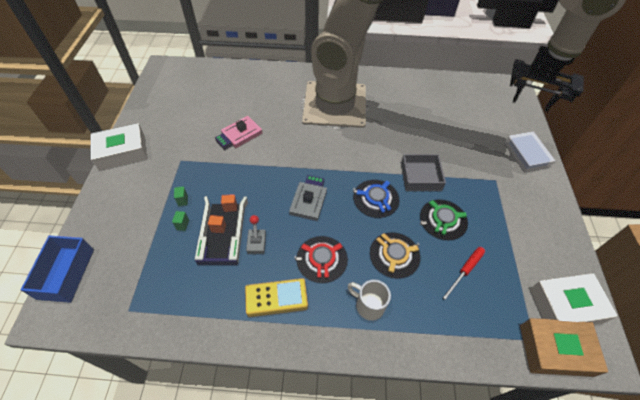

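View pics/side0.png

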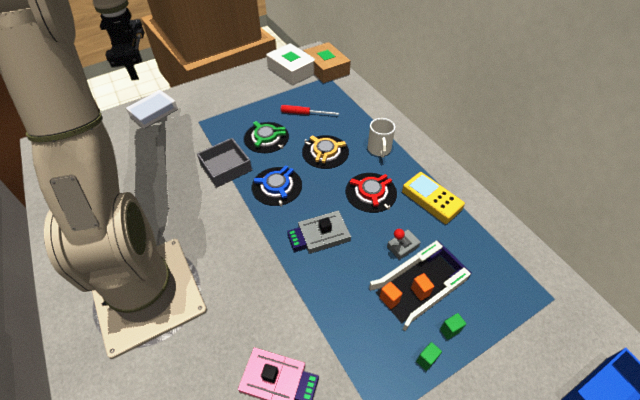

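The scene and side views show four discs: blue (376,196), green (444,217), brass (397,253) and red (322,258). The grey tray is at (308,199) with its tongue toward the robot. The slot is around (220,230) holding the orange blocks (228,202) and (216,224). The bin is the dark grey box at (424,172), and the red lever is at (255,220). The pink tray, green blocks and blue bin are look-alikes.

```bash
cat >> h.py <<'E'
HS={"blue":((100,110,90),(125,255,255)),"green":((48,110,60),(85,255,255)),"brass":((14,90,120),(24,255,255)),"red":((0,150,100),(5,255,255)),"orange":((6,170,120),(13,255,255))}
def mask(im,c):
    return cv2.inRange(cv2.cvtColor(im,cv2.COLOR_BGR2HSV),*HS[c])
E
python3 - <<'E'
from h import *
im=cv2.imread("pics/scene0.png"); ci=r.camera_info("scene")
c=cv2.resize(im[155:285,170:490],None,fx=2.5,fy=2.5,interpolation=cv2.INTER_CUBIC)
cv2.imwrite("pics/crop0.png",c)
P={"blue":(376,196,.025),"green":(444,217,.025),"brass":(397,253,.025),"red":(322,258,.025),"tray top":(308,201,.03),"knob":(308,196,.052),"o1":(228,198,.05),"o2":(216,220,.05),"ball":(255,219,.09),"bin":(424,167,.045),"mouthL":(205,197,.03),"mouthR":(247,196,.03),"backL":(196,262,.03),"backR":(238,263,.03),"mug":(372,290,.09),"meter":(277,297,.03)}
for k,(u,v,z) in P.items(): p=on(ci,u,v,z); print(k,p.round(3),np.hypot(p[0],p[1]).round(3))
si=cv2.imread("pics/side0.png"); sc=r.camera_info("side")
for k,(u,v,z) in {"blue":(277,184,.025),"red":(371,188,.025),"knob":(325,225,.052),"ball":(400,234,.09)}.items(): print(k,on(sc,u,v,z).round(3))
# ball by two rays
a,d=ray(ci,255,219); b,e=ray(sc,400,234)
st=np.linalg.lstsq(np.c_[d,-e],b-a,rcond=None)[0]; print("ball3d",(a+d*st[0]).round(3),(b+e*st[1]).round(3))
E
```

```text
blue [0.435 0.149 0.025] 0.459
green [0.496 0.353 0.025] 0.609
brass [0.628 0.205 0.025] 0.66
red [ 0.659 -0.006  0.025] 0.659
tray top [ 0.474 -0.061  0.03 ] 0.477
knob [ 0.47  -0.061  0.052] 0.474
o1 [ 0.495 -0.3    0.05 ] 0.579
o2 [ 0.574 -0.319  0.05 ] 0.657
ball [ 0.586 -0.199  0.09 ] 0.619
bin [0.322 0.303 0.045] 0.442
mouthL [ 0.484 -0.378  0.03 ] 0.614
mouthR [ 0.47  -0.249  0.03 ] 0.532
backL [ 0.7   -0.352  0.03 ] 0.784
backR [ 0.694 -0.236  0.03 ] 0.733
mug [0.769 0.124 0.09 ] 0.779
meter [ 0.782 -0.116  0.03 ] 0.791
blue [0.422 0.135 0.025]
red [ 0.643 -0.013  0.025]
knob [ 0.457 -0.073  0.052]
ball [ 0.583 -0.209  0.09 ]
ball3d [ 0.583 -0.2    0.085] [ 0.586 -0.206  0.084]
```

View pics/crop0.png

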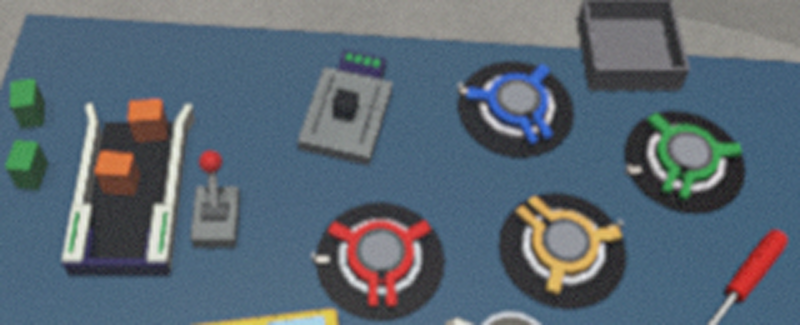

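```bash
cat >> h.py <<'E'
def pose():
    s=r.read_state(); M=R.from_quat(s["eef_rot"]).as_matrix()
    return np.array(s["ee_pos"]),np.degrees(np.arctan2(M[1,0],M[0,0])),M,s
def plan(x,y,z,yaw=None,n=None,cur=None):
    """constant row (cm,cm,cm,deg) and how often, to reach TCP x,y,z with tool x at world yaw"""
    if cur is None: p,w,M,s=pose(); j=s["joint_positions"].round(2); tz=M[:,2].round(3)
    else: p,w=np.array(cur[:3]),cur[3]; j=tz=""
    t=0 if yaw is None else -((yaw-w+180)%360-180)
    d=np.array([x,y,z])-p
    n=n or int(max(np.ceil(np.linalg.norm(d)/.038),np.ceil(abs(t)/6.8),1))
    th=np.radians(t)/n; rot=lambda a:np.array([[np.cos(a),np.sin(a)],[-np.sin(a),np.cos(a)]]) # world from yaw-frame
    A=np.zeros((2,2))
    for k in range(n):
        a=np.radians(w)-k*th
        A+=np.array([[np.cos(a),np.sin(a)],[np.sin(a),-np.cos(a)]]) # tool x, tool y
    dx,dy=np.linalg.solve(A,d[:2])
    print("from",p.round(4),round(w,1),"row",[round(v,2) for v in (dx*100,dy*100,-d[2]*100/n,t/n)],"x",n,j,tz)
E
python3 - <<'E'
from h import *
ci=r.camera_info("wrist"); p,w,M,s=pose(); print(M.round(3)); o,d=ray(ci,320,200); print("camdir in tool",(M.T@d).round(3), "off",(M.T@(o-p)).round(3)); x=Rc(ci); print((M.T@x).round(3))
plan(.56,.10,.26,125)
E
```

```text
[[-0.949  0.316 -0.   ]
 [ 0.316  0.949 -0.001]
 [-0.    -0.001 -1.   ]]
camdir in tool [-0.279 -0.007  0.96 ] off [ 0.08  -0.001 -0.143]
[[-0.001  0.957  0.291]
 [ 1.     0.001  0.001]
 [ 0.001  0.291 -0.957]]
from [0.1976 0.5927 0.2406] 161.6 row [np.float64(-3.48), np.float64(-1.13), np.float64(-0.11), np.float64(2.15)] x 17 [-1.27  0.33 -0.06  1.46  0.02  1.35 -0.09] [-0.    -0.001 -1.   ]
```

Run:
```python
from h import *
plan(.55,.12,.30,180,12)
```

```text
from [0.1976 0.5927 0.2406] 161.6 row [np.float64(-3.59), np.float64(-3.38), np.float64(-0.49), np.float64(-1.54)] x 12 [-1.27  0.33 -0.06  1.46  0.02  1.35 -0.09] [-0.    -0.001 -1.   ]
```

>>> arm_command(moves=[-2.9, -2.7, -0.4, -1.2, -2.9, -2.7, -0.4, -1.2, -2.9, -2.7, -0.4, -1.2, -2.9, -2.7, -0.4, -1.2, -2.9, -2.7, -0.4, -1.2, -2.9, -2.7, -0.4, -1.2, -2.9, -2.7, -0.4, -1.2, -2.9, -2.7, -0.4, -1.2, -2.9, -2.7, -0.4, -1.2, -2.9, -2.7, -0.4, -1.2, -2.9, -2.7, -0.4, -1.2, -2.9, -2.7, -0.4, -1.2], fingers=46)

```text
time: 1.15
ee_pos: [0.4718, 0.2036, 0.2896]
eef_rot: [0.035, 0.999, 0.0, 0.0]
ft_force: [1.3, 1.2, -0.2]
width: 0.0402
grip_force: 0.0
```

>>> arm_command(moves=[-2.9, -2.7, -0.4, -1.2, -2.9, -2.7, -0.4, -1.2, -2.9, -2.7, -0.4, -1.2, 0, 0, 0, 0, 0, 0, 0, 0])

```text
time: 1.57
ee_pos: [0.555, 0.1179, 0.3009]
eef_rot: [0.006, 1.0, -0.001, -0.0]
ft_force: [-1.5, 1.0, -0.9]
width: 0.0401
grip_force: 0.0
```

Run:
```python
from h import *
p,w,M,s=pose(); print(p.round(4),w.round(1),s["width"],s["joint_positions"].round(2))
im,ci=snap("wrist"); np.save("ci1.npy",ci,allow_pickle=True)
cv2.imwrite("pics/w1.png",im)
```

```text
[0.555  0.1179 0.3009] 179.3 0.04007485564166319 [-0.63  0.18  0.39  1.54 -0.07  1.43  1.32]
```

View pics/w1.png

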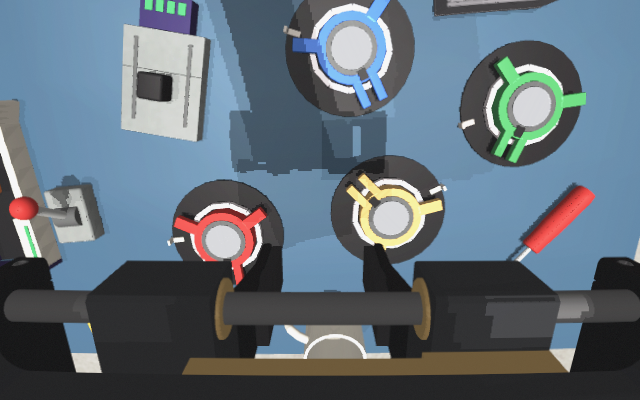

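The wrist view shows all four discs. Their lens centres are blue (351,47), green (531,106), brass (390,216) and red (222,240). The white marks are at about blue (291,31), green (466,124), brass (438,188) and red (175,240). The forks are at blue (370,92), green (508,148), brass (358,187) and red near (238,270).

```bash
cat >> h.py <<'E'
def wrap(a): return (a+180)%360-180
def disc(im,ci,col,lens,near=None):
    hsv=cv2.cvtColor(im,cv2.COLOR_BGR2HSV)
    g=cv2.inRange(hsv,(0,0,120),(180,70,255))
    # lens blob centre
    n,l,st,ce=cv2.connectedComponentsWithStats(cv2.morphologyEx(g,cv2.MORPH_OPEN,np.ones((3,3))))
    k=l[int(lens[1]),int(lens[0])]; L=ce[k]; C=on(ci,*L,.025)
    def pol(m,z):
        v,u=np.nonzero(m); q=np.array([on(ci,a,b,z)[:2] for a,b in zip(u,v)])-C[:2]
        return np.hypot(*q.T)*1e3,np.degrees(np.arctan2(q[:,1],q[:,0])),q
    W=np.zeros_like(g); x,y=map(int,L); W[max(0,y-110):y+110,max(0,x-110):x+110]=1
    rr,an,_=pol(mask(im,col)*W,.025); k=(rr>51)&(rr<61)
    h=np.histogram(an[k],bins=np.arange(-180,181,5))[0]
    ears=[]; a=an[k]
    if len(a):
        o=np.sort(a); gaps=np.diff(np.r_[o,o[0]+360]); i=np.argmax(gaps); o=np.sort(wrap(o-o[(i+1)%len(o)])%360)+o[(i+1)%len(o)]
        for c in np.split(o,np.nonzero(np.diff(o)>3)[0]+1):
            if len(c)>5: ears.append((len(c),round(c.min(),1),round(c.max(),1),round((c.min()+c.max())/2,1)))
    wh=cv2.inRange(hsv,(0,0,170),(180,60,255))*W; rr,an,q=pol(wh,.010); k=(rr>66)&(rr<82)
    print(col,"C",C[:2].round(4),"lens px",L.round(1),"area",st[l[int(lens[1]),int(lens[0])],4],"ears",ears,"mark",np.median(an[k]).round(1) if k.any() else None,k.sum(),"r",np.median(rr[k]).round(1) if k.any() else None)
    return C
E
python3 - <<'E'
from h import *
ci=np.load("ci1.npy",allow_pickle=True).item(); im=cv2.imread("pics/w1.png")
for c,l in dict(blue=(351,47),green=(531,106),brass=(390,216),red=(222,240)).items(): disc(im,ci,c,l)
for c,u in dict(blue=(370,92),green=(508,148),brass=(358,187),red=(205,217)).items():
    print(c,cv2.cvtColor(im,cv2.COLOR_BGR2HSV)[u[1]-2:u[1]+3:2,u[0]-4:u[0]+5:4].reshape(-1,3).tolist())
E
```

```text
blue C [0.4244 0.1487] lens px [350.9  46.9] area 2179 ears [(133, np.float64(-100.8), np.float64(-84.9), np.float64(-92.9)), (92, np.float64(8.0), np.float64(20.4), np.float64(14.2)), (95, np.float64(29.4), np.float64(42.0), np.float64(35.7)), (79, np.float64(137.5), np.float64(152.5), np.float64(145.0))] mark -106.5 26 r 69.3
green C [0.4873 0.3551] lens px [531.4 105.7] area 1840 ears [(145, np.float64(-147.7), np.float64(-129.4), np.float64(-138.5)), (104, np.float64(-42.3), np.float64(-26.6), np.float64(-34.5)), (101, np.float64(-20.5), np.float64(-5.5), np.float64(-13.0)), (104, np.float64(89.7), np.float64(105.7), np.float64(97.7))] mark -72.7 51 r 71.6
brass C [0.62   0.1997] lens px [390.8 217.8] area 1457 ears [(20, np.float64(111.3), np.float64(115.4), np.float64(113.4)), (33, np.float64(208.3), np.float64(214.1), np.float64(211.2)), (6, np.float64(218.9), np.float64(219.7), np.float64(219.3)), (10, np.float64(229.3), np.float64(230.7), np.float64(230.0)), (6, np.float64(239.2), np.float64(241.7), np.float64(240.5))] mark 117.5 42 r 71.0
red C [ 0.6477 -0.0102] lens px [222.9 240.4] area 1359 ears [(52, np.float64(11.0), np.float64(24.6), np.float64(17.8)), (91, np.float64(117.7), np.float64(133.3), np.float64(125.5)), (108, np.float64(234.2), np.float64(253.6), np.float64(243.9))] mark -84.6 32 r 70.2
blue [[15, 5, 94], [10, 8, 96], [110, 149, 101], [113, 61, 113], [0, 8, 100], [111, 93, 66], [109, 145, 239], [8, 10, 100], [0, 0, 43]]
green [[66, 124, 227], [0, 0, 34], [66, 119, 86], [66, 125, 220], [120, 8, 33], [65, 117, 87], [66, 120, 134], [68, 51, 40], [65, 119, 94]]
brass [[0, 0, 34], [0, 6, 80], [0, 9, 88], [18, 127, 131], [10, 10, 80], [8, 12, 88], [25, 100, 247], [160, 14, 56], [165, 12, 88]]
red [[0, 0, 247], [1, 104, 71], [1, 177, 223], [120, 1, 228], [1, 176, 233], [1, 160, 247], [1, 102, 90], [1, 160, 247], [1, 159, 247]]
```

```bash
cat >> h.py <<'E'
def ear(C,phi,z,inward,rad=.057,**k):
    a=np.radians(phi); plan(C[0]+rad*np.cos(a),C[1]+rad*np.sin(a),z,phi+180*inward,**k)
E
python3 - <<'E'
from h import *
ear((.4244,.1487),25.5,.08,1,n=8)
from h import *
im=cv2.imread("pics/w1.png"); ci=np.load("ci1.npy",allow_pickle=True).item()
HS["brass"]=((14,70,140),(32,255,255)); disc(im,ci,"brass",(390,216))
print("mug",on(ci,335,347,.09), "knob",on(ci,154,87,.052))
E
```

```text
from [0.554  0.1198 0.3008] 179.5 row [np.float64(0.84), np.float64(0.85), np.float64(2.76), np.float64(-3.25)] x 8 [-0.63  0.18  0.39  1.54 -0.07  1.43  1.32] [-0.001 -0.    -1.   ]
brass C [0.62   0.1997] lens px [390.8 217.8] area 1457 ears [(90, np.float64(97.5), np.float64(112.5), np.float64(105.0)), (70, np.float64(208.3), np.float64(219.7), np.float64(214.0)), (73, np.float64(229.9), np.float64(241.7), np.float64(235.8))] mark 117.5 42 r 71.0
mug [0.75751984 0.12859299 0.09      ] knob [ 0.46286916 -0.05912052  0.052     ]
```

>>> arm_command(moves=[0.84, 0.85, 2.76, -3.25, 0.84, 0.85, 2.76, -3.25, 0.84, 0.85, 2.76, -3.25, 0.84, 0.85, 2.76, -3.25, 0.84, 0.85, 2.76, -3.25, 0.84, 0.85, 2.76, -3.25, 0.84, 0.85, 2.76, -3.25, 0.84, 0.85, 2.76, -3.25, 0, 0, 0, 0, 0, 0, 0, 0])

```text
time: 2.45
ee_pos: [0.4743, 0.1747, 0.0802]
eef_rot: [-0.222, 0.975, -0.0, -0.001]
ft_force: [0.5, -0.1, -0.0]
width: 0.04
grip_force: 0.0
```

```bash
sed -i 's/"brass":((14,90,120),(24/"brass":((14,70,140),(32/' h.py
python3 - <<'E'
from h import *
im,ci=snap("wrist"); cv2.imwrite("pics/w2.png",im)
ear((.4244,.1487),25.5,.037,1)
E
```

```text
from [0.476  0.1746 0.0816] -154.5 row [np.float64(0.04), np.float64(-0.06), np.float64(2.23), np.float64(0.01)] x 2 [-0.68  0.23  0.26  1.96 -0.07  0.96  1.64] [ 0.001  0.001 -1.   ]
```

View pics/w2.png

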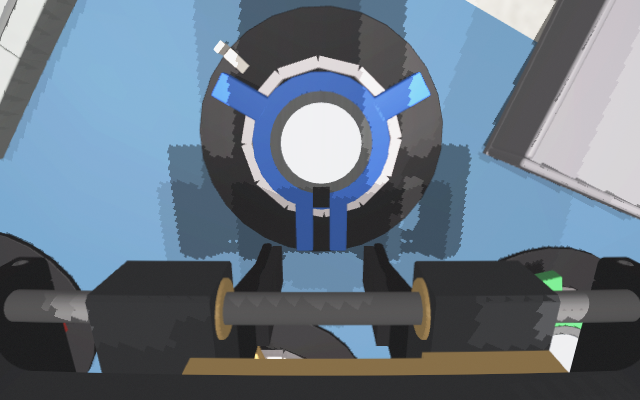

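The blue fork (321,222) is centred between the fingers (321). The mark post is at (220,46) and its stripe at (237,60).

>>> arm_command(moves=[0, 0, 2.2, 0, 0, 0, 2.3, 0, 0, 0, 0, 0])

```text
time: 2.75
ee_pos: [0.4754, 0.1735, 0.0343]
eef_rot: [-0.22, 0.975, -0.0, -0.001]
ft_force: [-1.0, 0.4, -1.0]
width: 0.04
grip_force: 0.0
```

```bash
cat >> h.py <<'E'
def marks(im,ci,C,box,lab=""):
    """post/stripe: white blobs outside the ring, centres on z=.014 (post top) and .004"""
    hsv=cv2.cvtColor(im,cv2.COLOR_BGR2HSV); m=cv2.inRange(hsv,(0,0,150),(180,60,255))
    k=np.zeros_like(m); x0,y0,x1,y1=box; k[y0:y1,x0:x1]=1
    n,l,st,ce=cv2.connectedComponentsWithStats(m*k)
    for i in range(1,n):
        if st[i,4]<8: continue
        for z in(.004,.014):
            q=on(ci,*ce[i],z)[:2]-C[:2]; print(lab,ce[i].round(0),st[i,4],z,"r",(np.hypot(*q)*1e3).round(1),"ang",np.degrees(np.arctan2(q[1],q[0])).round(1))
E
python3 - <<'E'
from h import *
im=cv2.imread("pics/w2.png"); p,w,M,s=pose(); print(p,w,s["ft_force"])
# camera pose at w2: TCP was higher; rebuild from rigid offset
ci=r.camera_info("wrist"); ci=dict(ci); ci["origin"]=np.array(ci["origin"])+np.array([.476,.1746,.0816])-p
C=disc(im,ci,"blue",(321,143)); marks(im,ci,C,(205,30,255,80))
E
```

```text
[0.47539454 0.17352564 0.03430914] -154.5253693461756 [-1.03589151  0.41169044 -0.99009877]
blue C [0.4258 0.1497] lens px [322.6 142.2] area 5458 ears [(540, np.float64(-101.5), np.float64(-85.5), np.float64(-93.5)), (271, np.float64(7.5), np.float64(19.5), np.float64(13.5)), (269, np.float64(29.6), np.float64(41.2), np.float64(35.4)), (250, np.float64(137.7), np.float64(153.8), np.float64(145.8))] mark -106.5 226 r 71.2
 [219.  46.] 88 0.004 r 79.0 ang -105.8
 [219.  46.] 88 0.014 r 76.2 ang -106.5
 [235.  60.] 303 0.004 r 67.3 ang -106.2
 [235.  60.] 303 0.014 r 65.0 ang -106.9
```

>>> arm_command(moves=[0, 0, 0, 0, 0, 0, 0, 0, 0, 0, 0, 0, 0, 0, 0, 0], fingers=20, squeeze=4)

```text
time: 3.08
ee_pos: [0.4772, 0.1744, 0.0373]
eef_rot: [-0.221, 0.975, 0.001, 0.002]
ft_force: [0.9, -0.2, 4.8]
width: 0.0299
grip_force: 4.0
```

Run:
```python
from h import *
C=(.4252,.1492)
ear(C,-106.4+360-360,.0345,1,n=20)
p,w,M,s=pose(); print(s["width"],s["grip_force"],s["ft_force"],np.degrees(np.arctan2(p[1]-C[1],p[0]-C[0])),np.hypot(p[1]-C[1],p[0]-C[0]))
```

```text
from [0.4772 0.1744 0.0373] -154.5 row [np.float64(0.04), np.float64(-0.66), np.float64(0.01), np.float64(6.6)] x 20 [-0.67  0.3   0.26  1.99 -0.1   0.86  1.66] [ 0.003  0.002 -1.   ]
0.029863903324411994 4.001133665442467 [ 0.93371599 -0.21175103  4.78115145] 25.857554701168695 0.05778568198749461
```

>>> arm_command(moves=[0, 0, -0.2, 0, 0.04, -0.66, 0, 6.6, 0.04, -0.66, 0, 6.6, 0.04, -0.66, 0, 6.6, 0.04, -0.66, 0, 6.6, 0.04, -0.66, 0, 6.6, 0.04, -0.66, 0, 6.6, 0.04, -0.66, 0, 6.6, 0.04, -0.66, 0, 6.6, 0.04, -0.66, 0, 6.6, 0.04, -0.66, 0, 6.6])

```text
time: 4.0
ee_pos: [0.4681, 0.112, 0.0381]
eef_rot: [0.348, 0.937, 0.001, 0.001]
ft_force: [2.6, 1.1, -0.7]
width: 0.0298
grip_force: 4.0
```

Run:
```python
from h import *
C=(.4252,.1492)
ear(C,-106.4,.0365,1,n=10)
p,w,M,s=pose(); print(s["width"],s["grip_force"],s["ft_force"],np.degrees(np.arctan2(p[1]-C[1],p[0]-C[0])),np.hypot(p[1]-C[1],p[0]-C[0]))
```

```text
from [0.4681 0.112  0.0381] 139.2 row [np.float64(0.04), np.float64(-0.65), np.float64(0.02), np.float64(6.56)] x 10 [-0.76  0.26  0.48  2.06 -0.16  0.85  0.67] [ 0.002  0.001 -1.   ]
0.029845664758273792 3.9821740239858627 [ 2.56291083  1.08488078 -0.74558442] -40.94441147699936 0.05683435665441559
```

Works well. Finish the arc, then settle, open and rise for a check.

>>> arm_command(moves=[0.04, -0.66, 0, 6.6, 0.04, -0.65, 0, 6.6, 0.04, -0.65, 0, 6.6, 0.04, -0.65, 0, 6.6, 0.04, -0.65, 0, 6.6, 0.04, -0.65, 0, 6.5, 0.04, -0.65, 0, 6.5, 0.04, -0.65, 0, 6.5, 0.04, -0.65, 0, 6.5, 0.04, -0.65, 0, 6.5, 0, 0, 0, 0, 0, 0, 0, 0])

```text
time: 5.0
ee_pos: [0.4083, 0.0946, 0.0378]
eef_rot: [0.797, 0.604, 0.0, -0.0]
ft_force: [0.3, 0.6, 0.1]
width: 0.0297
grip_force: 4.0
```

```bash
cat >> h.py <<'E'
def stat(C):
    p,w,M,s=pose(); print("w %.4f g %.1f"%(s["width"],s["grip_force"]),s["ft_force"].round(1),"phi %.1f r %.4f yaw %.1f z %.4f"%(np.degrees(np.arctan2(p[1]-C[1],p[0]-C[0])),np.hypot(p[1]-C[1],p[0]-C[0]),w,p[2]), "j7 %.2f"%s["joint_positions"][6])
E
python3 - <<'E'
from h import *
C=(.4252,.1492); stat(C); ear(C,-106.4,.0365,1,n=1)
E
```

```text
w 0.0297 g 4.0 [0.3 0.6 0.1] phi -107.2 r 0.0571 yaw 74.3 z 0.0378 j7 -0.50
from [0.4083 0.0946 0.0378] 74.3 row [np.float64(0.01), np.float64(0.08), np.float64(0.13), np.float64(0.7)] x 1 [-0.96  0.13  0.66  2.22 -0.11  0.82 -0.5 ] [ 0.     0.001 -1.   ]
```

>>> arm_command(moves=[0, 0, 0, 0, 0, 0, 0, 0, 0, 0, 0, 0, 0, 0, -2, 0, 0, 0, -3, 0, 0, 0, -3, 0, 0, 0, 0, 0], fingers=46)

```text
time: 5.58
ee_pos: [0.4109, 0.0949, 0.122]
eef_rot: [0.798, 0.602, 0.003, 0.0]
ft_force: [1.8, 0.5, 0.6]
width: 0.0401
grip_force: 0.0
```

Run:
```python
from h import *
im,ci=snap("wrist"); cv2.imwrite("pics/w3.png",im); np.save("ci3.npy",ci,allow_pickle=True)
u,v=proj(ci,(.4252,.1492,.025)); print(u,v)
C=disc(im,ci,"blue",(u,v)); marks(im,ci,(.4252,.1492),(0,0,640,250))
ear((.4875,.3555),-22.5,.10,1)
```

```text
319.8324607617846 131.94444639899964
blue C [0.4243 0.1507] lens px [317.9 130.1] area 5296 ears [(367, np.float64(128.1), np.float64(143.8), np.float64(136.0)), (194, np.float64(238.2), np.float64(249.2), np.float64(243.7)), (194, np.float64(259.3), np.float64(270.5), np.float64(264.9)), (367, np.float64(363.9), np.float64(379.9), np.float64(371.9))] mark -106.7 64 r 70.1
 [91. 18.] 3580 0.004 r 170.3 ang 138.2
 [91. 18.] 3580 0.014 r 164.2 ang 137.9
 [530.   9.] 210 0.004 r 162.1 ang 13.7
 [530.   9.] 210 0.014 r 156.4 ang 14.0
 [602.   1.] 88 0.004 r 209.2 ang 8.4
 [602.   1.] 88 0.014 r 201.5 ang 8.7
 [ 85. 158.] 33002 0.004 r 174.7 ang 170.5
 [ 85. 158.] 33002 0.014 r 167.9 ang 170.2
 [607.  35.] 569 0.004 r 208.2 ang 2.4
 [607.  35.] 569 0.014 r 200.5 ang 2.6
 [554.  35.] 96 0.004 r 172.0 ang 6.0
 [554.  35.] 96 0.014 r 165.8 ang 6.2
 [319.  74.] 1227 0.004 r 37.6 ang 74.7
 [319.  74.] 1227 0.014 r 37.0 ang 74.6
 [318. 129.] 4147 0.004 r 1.6 ang 147.0
 [318. 129.] 4147 0.014 r 2.0 ang 123.1
 [353. 112.] 24 0.004 r 26.3 ang 10.4
 [353. 112.] 24 0.014 r 25.6 ang 12.1
 [372. 149.]
[... 270 characters left out ...]
3. 125.] 12 0.014 r 23.1 ang -6.3
 [318. 191.] 61 0.004 r 45.7 ang -107.9
 [318. 191.] 61 0.014 r 43.1 ang -107.9
 [632. 204.] 123 0.004 r 251.3 ang -28.9
 [632. 204.] 123 0.014 r 241.5 ang -28.7
 [318. 217.] 118 0.004 r 66.1 ang -107.3
 [318. 217.] 118 0.014 r 62.7 ang -107.3
 [599. 236.] 215 0.004 r 238.9 ang -36.3
 [599. 236.] 215 0.014 r 229.5 ang -36.1
 [318. 233.] 22 0.004 r 79.3 ang -107.2
 [318. 233.] 22 0.014 r 75.4 ang -107.2
 [638. 248.] 8 0.004 r 276.6 ang -35.7
 [638. 248.] 8 0.014 r 265.8 ang -35.6
from [0.41   0.095  0.1199] 74.1 row [np.float64(1.43), np.float64(1.78), np.float64(0.15), np.float64(-6.41)] x 13 [-1.   -0.05  0.66  2.15  0.03  1.02 -0.63] [ 0.004  0.003 -1.   ]
```

>>> arm_command(moves=[1.43, 1.78, 0.15, -6.4, 1.43, 1.78, 0.15, -6.4, 1.43, 1.78, 0.15, -6.4, 1.43, 1.78, 0.15, -6.4, 1.43, 1.78, 0.15, -6.4, 1.43, 1.78, 0.15, -6.4, 1.43, 1.78, 0.15, -6.4, 1.43, 1.78, 0.15, -6.4, 1.43, 1.78, 0.15, -6.4, 1.43, 1.78, 0.15, -6.4, 1.43, 1.78, 0.15, -6.4, 1.43, 1.78, 0.15, -6.4])

```text
time: 6.63
ee_pos: [0.5427, 0.3102, 0.0976]
eef_rot: [0.249, 0.969, -0.001, -0.001]
ft_force: [0.4, -0.3, 0.6]
width: 0.0398
grip_force: 0.0
```

>>> arm_command(moves=[1.43, 1.78, 0.15, -6.4, 0, 0, 0, 0, 0, 0, 0, 0, 0, 0, 0, 0])

```text
time: 6.97
ee_pos: [0.5389, 0.3311, 0.0968]
eef_rot: [0.198, 0.98, -0.001, -0.0]
ft_force: [0.2, -0.6, -0.4]
width: 0.0401
grip_force: 0.0
```

```bash
cat > look.py <<'E'
import sys
from h import *
col,x,y,name=sys.argv[1],float(sys.argv[2]),float(sys.argv[3]),sys.argv[4]
im,ci=snap("wrist"); cv2.imwrite(f"pics/{name}.png",im)
u,v=proj(ci,(x,y,.025)); C=disc(im,ci,col,(u,v))
def outer():
    hsv=cv2.cvtColor(im,cv2.COLOR_BGR2HSV); m=cv2.inRange(hsv,(0,0,150),(180,60,255)); n,l,st,ce=cv2.connectedComponentsWithStats(m)
    for i in range(1,n):
        q=on(ci,*ce[i],.008)[:2]-C[:2]; R_=np.hypot(*q)*1e3
        if 60<R_<82 and st[i,4]>8: print("white",ce[i].round(),st[i,4],R_.round(1),np.degrees(np.arctan2(q[1],q[0])).round(1))
outer(); stat(C)
E
python3 look.py green .4875 .3555 w4
python3 - <<'E'
from h import *
ear((.4875,.3555),-22.5,.037,1,n=4)
E
```

```text
green C [0.4849 0.3582] lens px [331.4 130. ] area 5913 ears [(441, np.float64(-144.7), np.float64(-129.5), np.float64(-137.1)), (243, np.float64(-39.7), np.float64(-28.1), np.float64(-33.9)), (239, np.float64(-18.5), np.float64(-7.1), np.float64(-12.8)), (68, np.float64(88.6), np.float64(104.2), np.float64(96.4))] mark None 0 r None
white [253. 196.] 160 68.6 -71.5
white [240. 209.] 37 81.4 -71.2
w 0.0398 g 0.0 [ 0.1 -0.   0.2] phi -26.7 r 0.0608 yaw 157.1 z 0.0972 j7 0.69
from [0.5392 0.3308 0.0972] 157.1 row [np.float64(0.01), np.float64(0.08), np.float64(1.51), np.float64(-0.09)] x 4 [-0.92  0.48  0.39  1.62 -0.2   1.08  0.69] [-0.001 -0.001 -1.   ]
```

Run:
```python
from h import *
C=(.486,.3567); ear(C,-23.2,.0375,1,n=4)
a=np.radians(-23.2); ear(C,-71.5,.0375,1,n=8,cur=(C[0]+.057*np.cos(a),C[1]+.057*np.sin(a),.0375,156.8))
```

```text
from [0.5392 0.3308 0.0972] 157.1 row [np.float64(0.05), np.float64(0.07), np.float64(1.49), np.float64(0.08)] x 4 [-0.92  0.48  0.39  1.62 -0.2   1.08  0.69] [-0.001 -0.001 -1.   ]
from [0.5384 0.3342 0.0375] 156.8 row [np.float64(0.03), np.float64(-0.6), np.float64(-0.0), 6.04] x 8
```

>>> arm_command(moves=[0.05, 0.07, 1.5, 0, 0.05, 0.07, 1.5, 0, 0.05, 0.07, 1.5, 0, 0.05, 0.07, 1.5, 0, 0, 0, 0, 0, 0, 0, 0, 0])

```text
time: 7.52
ee_pos: [0.5381, 0.3344, 0.0375]
eef_rot: [0.198, 0.98, -0.001, -0.0]
ft_force: [-0.0, -0.3, -0.3]
width: 0.0401
grip_force: 0.0
```

>>> arm_command(moves=[0, 0, 0, 0, 0, 0, 0, 0, 0, 0, 0, 0, 0, 0, 0, 0], fingers=20)

```text
time: 7.85
ee_pos: [0.5389, 0.3358, 0.0391]
eef_rot: [0.197, 0.98, 0.001, 0.001]
ft_force: [0.2, -1.8, 4.6]
width: 0.0298
grip_force: 4.0
```

>>> arm_command(moves=[0.03, -0.6, 0, 6, 0.03, -0.6, 0, 6, 0.03, -0.6, 0, 6, 0.03, -0.6, 0, 6, 0.03, -0.6, 0, 6, 0.03, -0.6, 0, 6, 0.03, -0.6, 0, 6, 0.03, -0.6, 0, 6, 0, 0, 0, 0, 0, 0, 0, 0])

```text
time: 8.68
ee_pos: [0.5044, 0.304, 0.0386]
eef_rot: [0.577, 0.816, 0.0, 0.0]
ft_force: [-0.3, -2.2, 5.2]
width: 0.0301
grip_force: 4.0
```

Run:
```python
from h import *
C=(.486,.3567); stat(C); ear(C,-71.5,.0375,1,n=1)
```

```text
w 0.0301 g 4.0 [-0.3 -2.2  5.2] phi -70.7 r 0.0559 yaw 109.5 z 0.0386 j7 -0.04
from [0.5044 0.304  0.0386] 109.5 row [np.float64(-0.11), np.float64(-0.08), np.float64(0.11), np.float64(0.96)] x 1 [-1.07  0.5   0.56  1.79 -0.32  0.95 -0.04] [ 0.001  0.001 -1.   ]
```

>>> arm_command(moves=[-0.1, -0.08, 0, 1, 0, 0, 0, 0, 0, 0, 0, 0])

```text
time: 8.93
ee_pos: [0.5042, 0.3031, 0.0382]
eef_rot: [0.585, 0.811, 0.001, -0.0]
ft_force: [0.6, 2.1, 4.1]
width: 0.0299
grip_force: 4.0
```

>>> arm_command(moves=[0, 0, 0, 0, 0, 0, 0, 0, 0, 0, 0, 0, 0, 0, -2, 0, 0, 0, -3, 0, 0, 0, -2, 0, 0, 0, 0, 0, 0, 0, 0, 0], fingers=46)

```text
time: 9.6
ee_pos: [0.5042, 0.3025, 0.1086]
eef_rot: [0.586, 0.81, 0.001, 0.0]
ft_force: [0.4, 0.6, -0.7]
width: 0.0401
grip_force: 0.0
```

```bash
python3 look.py green .486 .3567 w5
python3 - <<'E'
from h import *
ear((.62,.1997),225,.10,0,n=14)
E
```

```text
green C [0.4863 0.3575] lens px [323.7 131. ] area 5839 ears [(31, np.float64(162.9), np.float64(164.6), np.float64(163.7)), (45, np.float64(173.8), np.float64(178.4), np.float64(176.1)), (203, np.float64(271.4), np.float64(282.2), np.float64(276.8)), (219, np.float64(292.3), np.float64(303.4), np.float64(297.9)), (26, np.float64(397.9), np.float64(399.9), np.float64(398.9)), (31, np.float64(411.6), np.float64(413.2), np.float64(412.4))] mark -72.1 69 r 69.1
white [323. 223.] 145 67.1 -72.3
white [322. 240.] 32 80.4 -72.3
w 0.0401 g 0.0 [-0.4 -0.1 -0.9] phi -72.7 r 0.0579 yaw 108.3 z 0.1075 j7 -0.10
from [0.5035 0.3022 0.1075] 108.3 row [np.float64(-0.99), np.float64(-0.97), np.float64(0.05), np.float64(-8.34)] x 14 [-1.11  0.4   0.6   1.75 -0.26  1.07 -0.1 ] [-0.001 -0.    -1.   ]
```

Run:
```python
from h import *
ear((.62,.1997),225,.10,0,n=18)
```

```text
from [0.5035 0.3022 0.1075] 108.3 row [np.float64(-0.76), np.float64(-0.76), np.float64(0.04), np.float64(-6.49)] x 18 [-1.11  0.4   0.6   1.75 -0.26  1.07 -0.1 ] [-0.001 -0.    -1.   ]
```

>>> arm_command(moves=[-0.76, -0.76, 0, -6.5, -0.76, -0.76, 0, -6.5, -0.76, -0.76, 0, -6.5, -0.76, -0.76, 0, -6.5, -0.76, -0.76, 0, -6.5, -0.76, -0.76, 0, -6.5, -0.76, -0.76, 0, -6.5, -0.76, -0.76, 0, -6.5, -0.76, -0.76, 0, -6.5, -0.76, -0.76, 0, -6.5, -0.76, -0.76, 0, -6.5, -0.76, -0.76, 0, -6.5])

```text
time: 10.65
ee_pos: [0.5217, 0.1836, 0.1064]
eef_rot: [-0.057, 0.998, -0.001, -0.001]
ft_force: [1.4, -0.7, -0.1]
width: 0.0398
grip_force: 0.0
```

>>> arm_command(moves=[-0.76, -0.76, 0, -6.5, -0.76, -0.76, 0, -6.5, -0.76, -0.76, 0, -6.5, -0.76, -0.76, 0, -6.5, -0.76, -0.76, 0, -6.5, -0.76, -0.76, 0, -6.5, 0, 0, 0, 0, 0, 0, 0, 0, 0, 0, 0, 0])

```text
time: 11.4
ee_pos: [0.5799, 0.1604, 0.1069]
eef_rot: [-0.383, 0.924, 0.0, -0.001]
ft_force: [-0.6, -0.4, 0.6]
width: 0.0398
grip_force: 0.0
```

```bash
python3 look.py brass .62 .1997 w6
python3 - <<'E'
from h import *
C=(.62,.1997);ear(C,225,.039,0,n=4)
a=np.radians(225); ear(C,117.3,.039,0,n=17,cur=(C[0]+.057*np.cos(a),C[1]+.057*np.sin(a),.039,225))
E
```

```text
brass C [0.5714 0.152 ] lens px [323.5 205.8] area 234118 ears [(120, np.float64(11.2), np.float64(22.4), np.float64(16.8)), (111, np.float64(66.7), np.float64(76.1), np.float64(71.4))] mark 44.8 479 r 69.8
white [323. 282.] 1007 65.4 44.5
white [358. 286.] 17 73.2 66.1
w 0.0400 g 0.0 [-0.4  0.8 -0.9] phi 44.8 r 0.0121 yaw -134.9 z 0.1072 j7 2.12
from [0.58   0.1605 0.1072] -134.9 row [np.float64(0.03), np.float64(-0.01), np.float64(1.7), np.float64(0.03)] x 4 [-0.62  0.4   0.34  1.69 -0.15  1.07  2.12] [-0.002 -0.    -1.   ]
from [0.5797 0.1594 0.039 ] 225 row [np.float64(-0.03), np.float64(0.63), np.float64(-0.0), 6.34] x 17
```

View pics/w6.png

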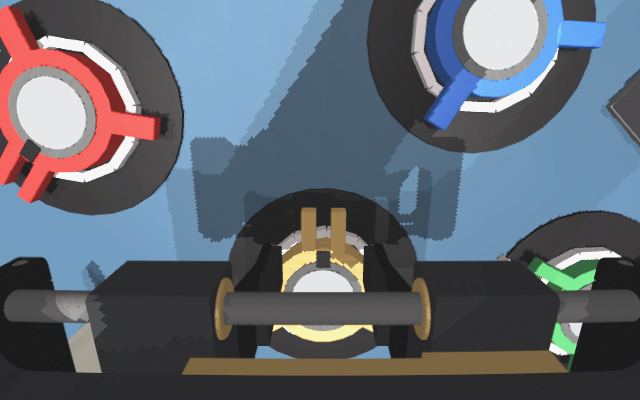

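The brass fork (323,230) is centred between the fingers; descend, grip lightly and sweep.

>>> arm_command(moves=[0.03, 0, 1.7, 0, 0.03, 0, 1.7, 0, 0.03, 0, 1.7, 0, 0.03, 0, 1.7, 0, 0, 0, 0, 0, 0, 0, 0, 0])

```text
time: 11.95
ee_pos: [0.5791, 0.1596, 0.0395]
eef_rot: [-0.384, 0.923, 0.0, -0.001]
ft_force: [0.4, -0.6, 0.3]
width: 0.0405
grip_force: 0.0
```

>>> arm_command(moves=[0, 0, 0, 0, 0, 0, 0, 0, 0, 0, 0, 0, 0, 0, 0, 0], fingers=20)

```text
time: 12.28
ee_pos: [0.5807, 0.1599, 0.041]
eef_rot: [-0.385, 0.923, 0.0, 0.001]
ft_force: [-1.9, 0.8, 3.6]
width: 0.0297
grip_force: 4.0
```

>>> arm_command(moves=[-0.03, 0.63, 0, 6.4, -0.03, 0.63, 0, 6.3, -0.03, 0.63, 0, 6.4, -0.03, 0.63, 0, 6.3, -0.03, 0.63, 0, 6.4, -0.03, 0.63, 0, 6.3, -0.03, 0.63, 0, 6.4, -0.03, 0.63, 0, 6.3, -0.03, 0.63, 0, 6.4, -0.03, 0.63, 0, 6.3])

```text
time: 13.12
ee_pos: [0.566, 0.2175, 0.0407]
eef_rot: [0.162, 0.987, 0.0, 0.0]
ft_force: [-0.1, -2.6, 3.2]
width: 0.03
grip_force: 4.0
```

Run:
```python
from h import *
C=(.62,.1997); stat(C); ear(C,117.3,.039,0,n=7)
```

```text
w 0.0300 g 4.0 [-0.1 -2.6  3.2] phi 161.8 r 0.0568 yaw 161.4 z 0.0407 j7 1.04
from [0.566  0.2175 0.0407] 161.4 row [np.float64(-0.03), np.float64(0.63), np.float64(0.02), np.float64(6.3)] x 7 [-0.86  0.52  0.54  1.74 -0.32  0.97  1.04] [ 0.001 -0.    -1.   ]
```

>>> arm_command(moves=[-0.03, 0.63, 0, 6.3, -0.03, 0.63, 0, 6.3, -0.03, 0.63, 0, 6.3, -0.03, 0.63, 0, 6.3, -0.03, 0.63, 0, 6.3, -0.03, 0.63, 0, 6.3, -0.03, 0.63, 0, 6.3, 0, 0, 0, 0, 0, 0, 0, 0])

```text
time: 13.87
ee_pos: [0.5938, 0.2515, 0.0405]
eef_rot: [0.516, 0.857, 0.001, 0.0]
ft_force: [0.2, 1.4, 3.7]
width: 0.0298
grip_force: 4.0
```

>>> arm_command(moves=[0, 0, 0, 0, 0, 0, 0, 0, 0, 0, 0, 0, 0, 0, -2, 0, 0, 0, -3, 0, 0, 0, -3, 0, 0, 0, 0, 0], fingers=46)

```text
time: 14.45
ee_pos: [0.5959, 0.251, 0.1257]
eef_rot: [0.517, 0.856, 0.003, 0.002]
ft_force: [1.5, 0.4, 1.0]
width: 0.0401
grip_force: 0.0
```

Run:
```python
from h import *
stat((.62,.1997)); ear((.6477,-.0102),5,.14,1)
```

```text
w 0.0401 g 0.0 [1.5 0.4 1. ] phi 115.1 r 0.0566 yaw 117.7 z 0.1257 j7 0.30
from [0.5959 0.251  0.1257] 117.7 row [np.float64(-2.41), np.float64(-1.69), np.float64(-0.14), np.float64(-6.73)] x 10 [-1.01  0.55  0.74  1.58 -0.39  1.16  0.3 ] [ 0.007  0.004 -1.   ]
```

>>> arm_command(moves=[-2.41, -1.69, -0.14, -6.7, -2.41, -1.69, -0.14, -6.7, -2.41, -1.69, -0.14, -6.7, -2.41, -1.69, -0.14, -6.7, -2.41, -1.69, -0.14, -6.7, -2.41, -1.69, -0.14, -6.7, -2.41, -1.69, -0.14, -6.7, -2.41, -1.69, -0.14, -6.7, -2.41, -1.69, -0.14, -6.7, -2.41, -1.69, -0.14, -6.7, 0, 0, 0, 0, 0, 0, 0, 0])

```text
time: 15.45
ee_pos: [0.7011, -0.008, 0.1333]
eef_rot: [-0.039, 0.999, -0.0, -0.0]
ft_force: [0.0, 0.8, -0.1]
width: 0.04
grip_force: 0.0
```

```bash
python3 look.py red .6477 -.0102 w7; python3 look.py brass .62 .1997 w8
python3 - <<'E'
from h import *
ear((.6477,-.0102),5,.04,1,n=4)
E
```

```text
red C [ 0.6478 -0.0099] lens px [327.6 136.3] area 3296 ears [(323, np.float64(-121.9), np.float64(-106.5), np.float64(-114.2)), (170, np.float64(-10.6), np.float64(0.1), np.float64(-5.2)), (172, np.float64(10.6), np.float64(21.6), np.float64(16.1)), (311, np.float64(117.7), np.float64(133.1), np.float64(125.4))] mark -85.0 117 r 71.3
white [223. 137.] 56 77.0 -84.1
white [239. 135.] 157 65.4 -85.1
w 0.0400 g 0.0 [-0.1  0.1  0. ] phi 4.0 r 0.0529 yaw -175.4 z 0.1333 j7 1.80
brass C [0.6216 0.1933] lens px [616.1 124.2] area 3474 ears [(313, np.float64(-134.1), np.float64(-118.5), np.float64(-126.3)), (246, np.float64(-4.6), np.float64(11.7), np.float64(3.6))] mark None 0 r None
w 0.0401 g 0.0 [ 0.2 -0.4  0.4] phi -68.3 r 0.2135 yaw -175.4 z 0.1334 j7 1.80
from [ 0.7004 -0.0051  0.1334] -175.4 row [np.float64(-0.1), np.float64(-0.01), np.float64(2.34), np.float64(-0.09)] x 4 [-0.42  0.61  0.54  1.39 -0.32  1.23  1.8 ] [-0.001  0.001 -1.   ]
```

View pics/w7.png

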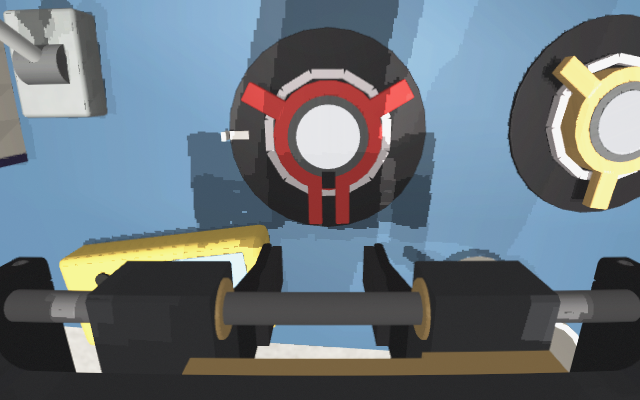

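The red fork (328,200) is centred at 5.4°, its mark (223,137) is at about -84.6°, and the meter's corner is at (268,228). I'll check clearances before descending.

Run:
```python
from h import *
ci=r.camera_info("wrist")
for u,v,z in((268,228,.035),(270,262,.035),(160,240,.035),(480,252,.06),(480,252,.09),(435,258,.06)): print(on(ci,u,v,z).round(3))
C=(.6477,-.0102);ear(C,5.4,.041,1,n=4,rad=.055)
a=np.radians(5.4); ear(C,-84.6,.041,1,n=14,cur=(C[0]+.055*np.cos(a),C[1]+.055*np.sin(a),.041,185.4),rad=.055)
```

```text
[ 0.714 -0.044  0.035]
[ 0.741 -0.042  0.035]
[ 0.73  -0.123  0.035]
[0.71  0.099 0.06 ]
[0.698 0.084 0.09 ]
[0.717 0.07  0.06 ]
from [ 0.7004 -0.0051  0.1334] -175.4 row [np.float64(-0.05), np.float64(-0.0), np.float64(2.31), np.float64(-0.19)] x 4 [-0.42  0.61  0.54  1.39 -0.32  1.23  1.8 ] [-0.001  0.001 -1.   ]
from [ 0.7025 -0.005   0.041 ] 185.4 row [np.float64(0.03), np.float64(-0.62), np.float64(-0.0), 6.43] x 14
```

The meter's corner leaves only about 3 mm, so I'll turn red by its plain ear at -114°, which is well clear of it.

Run:
```python
from h import *
C=(.6477,-.0102);ear(C,-114.4,.12,1,n=18)
a=np.radians(-114.4); ear(C,-204.6,.04,1,n=14,cur=(C[0]+.057*np.cos(a),C[1]+.057*np.sin(a),.041,65.6))
```

```text
from [ 0.7004 -0.0051  0.1334] -175.4 row [np.float64(0.02), np.float64(-0.64), np.float64(0.07), np.float64(6.61)] x 18 [-0.42  0.61  0.54  1.39 -0.32  1.23  1.8 ] [-0.001  0.001 -1.   ]
from [ 0.6242 -0.0621  0.041 ] 65.6 row [np.float64(0.04), np.float64(-0.64), np.float64(0.01), 6.44] x 14
```

>>> arm_command(moves=[0.02, -0.64, 0.07, 6.6, 0.02, -0.64, 0.07, 6.6, 0.02, -0.64, 0.07, 6.6, 0.02, -0.64, 0.07, 6.6, 0.02, -0.64, 0.07, 6.6, 0.02, -0.64, 0.07, 6.6, 0.02, -0.64, 0.07, 6.6, 0.02, -0.64, 0.07, 6.6, 0.02, -0.64, 0.07, 6.6, 0.02, -0.64, 0.07, 6.6, 0.02, -0.64, 0.07, 6.6, 0.02, -0.64, 0.07, 6.6])

```text
time: 16.55
ee_pos: [0.6611, -0.0633, 0.1255]
eef_rot: [0.608, 0.794, 0.0, -0.0]
ft_force: [0.5, 0.3, -0.1]
width: 0.0399
grip_force: 0.0
```

>>> arm_command(moves=[0.02, -0.64, 0.07, 6.6, 0.02, -0.64, 0.07, 6.6, 0.02, -0.64, 0.07, 6.6, 0.02, -0.64, 0.07, 6.6, 0.02, -0.64, 0.07, 6.6, 0.02, -0.64, 0.07, 6.6, 0, 0, 0, 0, 0, 0, 0, 0])

```text
time: 17.22
ee_pos: [0.6239, -0.0613, 0.1212]
eef_rot: [0.838, 0.546, 0.0, -0.0]
ft_force: [-0.8, -0.1, -0.3]
width: 0.0399
grip_force: 0.0
```

```bash
python3 look.py red .6477 -.0102 w9
python3 - <<'E'
from h import *
ear((.6477,-.0102),-114.4,.04,1,n=4)
im=cv2.imread("pics/w9.png"); ci=r.camera_info("wrist"); C=disc(im,ci,"brass",proj(ci,(.62,.1997,.025))) 
marks(im,ci,C,(0,0,1,1))
print("brass px",proj(ci,(.62,.1997,.025)))
E
```

```text
red C [ 0.6492 -0.0063] lens px [323.4 124.6] area 4779 ears [(278, np.float64(-121.1), np.float64(-106.5), np.float64(-113.8)), (261, np.float64(-14.9), np.float64(-2.2), np.float64(-8.6)), (269, np.float64(7.2), np.float64(18.3), np.float64(12.7)), (364, np.float64(120.7), np.float64(136.3), np.float64(128.5))] mark None 0 r None
w 0.0400 g 0.0 [ 0.1 -0.1  0.8] phi -114.2 r 0.0609 yaw 66.2 z 0.1214 j7 0.03
from [ 0.6242 -0.0618  0.1214] 66.2 row [np.float64(-0.01), np.float64(0.0), np.float64(2.03), np.float64(0.14)] x 4 [-0.71  0.64  1.02  1.64 -0.58  1.2   0.03] [ 0.     0.001 -1.   ]
brass C [ 0.6128 -0.0518] lens px [301.3 206.7] area 231182 ears [] mark 45.9 1125 r 70.8
brass px (np.float64(121.5312484649049), np.float64(-200.07697292053064))
```

>>> arm_command(moves=[-0.05, 0, 2.0, 0, -0.05, 0, 2.0, 0, -0.05, 0, 2.0, 0, -0.05, 0, 2.0, 0, 0, 0, 0, 0, 0, 0, 0, 0])

```text
time: 17.77
ee_pos: [0.6231, -0.0647, 0.0411]
eef_rot: [0.839, 0.544, -0.001, -0.0]
ft_force: [0.0, -1.3, 1.1]
width: 0.0401
grip_force: 0.0
```

>>> arm_command(moves=[0, 0, 0, 0, 0, 0, 0, 0, 0, 0, 0, 0, 0, 0, 0, 0, 0, 0, 0, 0], fingers=8)

```text
time: 18.18
ee_pos: [0.6237, -0.0646, 0.0419]
eef_rot: [0.839, 0.544, 0.0, 0.0]
ft_force: [0.0, 0.0, 0.1]
width: 0.0145
grip_force: 0.4
```

>>> arm_command(moves=[0.04, -0.64, 0, 6.4, 0.04, -0.64, 0, 6.4, 0.04, -0.64, 0, 6.4, 0.04, -0.64, 0, 6.4, 0.04, -0.64, 0, 6.4, 0.04, -0.64, 0, 6.4, 0.04, -0.64, 0, 6.4])

```text
time: 18.77
ee_pos: [0.5935, -0.0326, 0.0418]
eef_rot: [0.984, 0.18, 0.0, -0.0]
ft_force: [-0.6, 0.4, 1.6]
width: 0.0139
grip_force: 4.0
```

Run:
```python
from h import *
C=(.6483,-.0087); stat(C); ear(C,-204.6,.039,1,n=7)
```

```text
w 0.0139 g 4.0 [-0.6  0.4  1.6] phi -156.4 r 0.0598 yaw 20.8 z 0.0418 j7 -0.64
from [ 0.5935 -0.0326  0.0418] 20.8 row [np.float64(0.06), np.float64(-0.7), np.float64(0.04), np.float64(6.48)] x 7 [-0.84  0.78  1.13  1.79 -0.79  1.11 -0.64] [ 0.001  0.    -1.   ]
```

>>> arm_command(moves=[0.06, -0.67, 0, 6.5, 0.06, -0.67, 0, 6.4, 0.06, -0.67, 0, 6.5, 0.06, -0.67, 0, 6.4, 0.06, -0.67, 0, 6.5, 0.06, -0.67, 0, 6.4, 0.06, -0.67, 0, 6.5, 0, 0, 0, 0, 0, 0, 0, 0])

```text
time: 19.52
ee_pos: [0.5959, 0.0136, 0.0411]
eef_rot: [0.978, -0.207, -0.001, 0.0]
ft_force: [-2.2, 2.2, -1.1]
width: 0.0138
grip_force: 4.0
```

>>> arm_command(moves=[0, 0, 0, 0, 0, 0, 0, 0, 0, 0, 0, 0, 0, 0, -2, 0, 0, 0, -4, 0, 0, 0, -4, 0, 0, 0, 0, 0, 0, 0, 0, 0], fingers=46)

```text
time: 20.18
ee_pos: [0.5976, 0.0126, 0.1437]
eef_rot: [0.978, -0.209, 0.002, -0.001]
ft_force: [-0.3, 0.6, -0.4]
width: 0.0398
grip_force: 0.0
```

```bash
python3 look.py red .648 -.009 w10
python3 - <<'E'
from h import *
print(pose()[3]["joint_positions"].round(2))
im=cv2.imread("pics/w10.png"); ci=r.camera_info("wrist"); u=proj(ci,(.621,.197,.025)); print(u)
E
```

```text
red C [ 0.6505 -0.0104] lens px [320.4 128.8] area 4611 ears [(217, np.float64(150.4), np.float64(164.8), np.float64(157.6)), (129, np.float64(259.9), np.float64(271.8), np.float64(265.8)), (40, np.float64(281.2), np.float64(285.6), np.float64(283.4)), (23, np.float64(290.1), np.float64(292.7), np.float64(291.4)), (116, np.float64(389.8), np.float64(405.4), np.float64(397.6))] mark -86.8 115 r 70.7
white [412.  79.] 50 76.1 -87.0
white [398.  85.] 166 65.1 -86.4
w 0.0400 g 0.0 [-0.5  0.6 -0.3] phi 156.5 r 0.0588 yaw -24.1 z 0.1419 j7 -1.53
[-1.01  0.73  1.31  1.71 -0.73  1.29 -1.53]
(np.float64(102.14539823569882), np.float64(268.56648598798824))
```

View pics/w10.png

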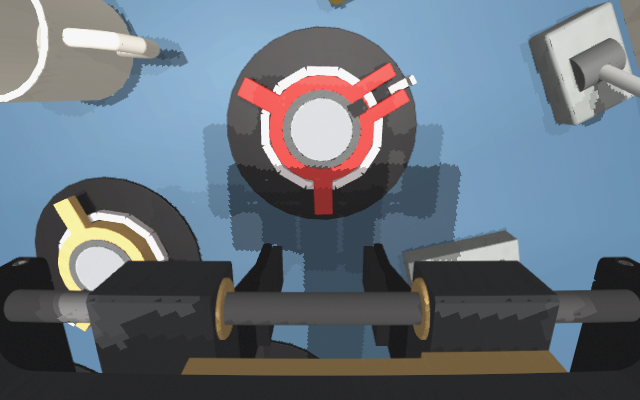

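Red is at about -83° and its mark at about -86.5°, so it's short by 3°. I'll re-approach at the fork itself, in a comfortable posture, to trim it.

Run:
```python
from h import *
C=(.6487,-.0100);ear(C,-83.5,.11,1,n=18)
```

```text
from [0.5966 0.013  0.1419] -24.1 row [np.float64(0.04), np.float64(0.66), np.float64(0.18), np.float64(-6.7)] x 18 [-1.01  0.73  1.31  1.71 -0.73  1.29 -1.53] [ 0.002  0.002 -1.   ]
```

>>> arm_command(moves=[0.04, 0.66, 0.18, -6.7, 0.04, 0.66, 0.18, -6.7, 0.04, 0.66, 0.18, -6.7, 0.04, 0.66, 0.18, -6.7, 0.04, 0.66, 0.18, -6.7, 0.04, 0.66, 0.18, -6.7, 0.04, 0.66, 0.18, -6.7, 0.04, 0.66, 0.18, -6.7, 0.04, 0.66, 0.18, -6.7, 0.04, 0.66, 0.18, -6.7, 0.04, 0.66, 0.18, -6.7, 0.04, 0.66, 0.18, -6.7])

```text
time: 21.23
ee_pos: [0.6159, -0.0573, 0.1179]
eef_rot: [0.88, 0.474, -0.001, -0.001]
ft_force: [-1.4, -0.3, 0.0]
width: 0.0398
grip_force: 0.0
```

>>> arm_command(moves=[0.04, 0.66, 0.18, -6.7, 0.04, 0.66, 0.18, -6.7, 0.04, 0.66, 0.18, -6.7, 0.04, 0.66, 0.18, -6.7, 0.04, 0.66, 0.18, -6.7, 0.04, 0.66, 0.18, -6.7, 0, 0, 0, 0, 0, 0, 0, 0, 0, 0, 0, 0])

```text
time: 21.98
ee_pos: [0.6537, -0.0663, 0.108]
eef_rot: [0.668, 0.744, -0.0, -0.001]
ft_force: [-0.9, -0.1, 0.2]
width: 0.04
grip_force: 0.0
```

```bash
python3 look.py red .648 -.009 w11
python3 - <<'E'
from h import *
print(pose()[3]["joint_positions"].round(2))
C=(.6487,-.0100);ear(C,-83.5,.04,1,n=4)
E
```

```text
red C [ 0.6495 -0.0091] lens px [326.6 131.7] area 6230 ears [(40, np.float64(150.7), np.float64(152.6), np.float64(151.7)), (191, np.float64(157.1), np.float64(166.1), np.float64(161.6)), (206, np.float64(261.0), np.float64(271.6), np.float64(266.3)), (218, np.float64(282.3), np.float64(293.9), np.float64(288.1)), (20, np.float64(388.5), np.float64(390.1), np.float64(389.3)), (35, np.float64(402.2), np.float64(404.2), np.float64(403.2))] mark -85.7 48 r 69.2
white [323. 221.] 102 64.7 -85.5
white [322. 239.] 34 78.2 -85.9
w 0.0401 g 0.0 [0.2 0.3 0.2] phi -85.7 r 0.0572 yaw 96.3 z 0.1083 j7 0.45
[-0.51  0.61  0.77  1.55 -0.45  1.16  0.45]
from [ 0.6538 -0.0662  0.1083] 96.3 row [np.float64(-0.01), np.float64(0.03), np.float64(1.71), np.float64(-0.06)] x 4 [-0.51  0.61  0.77  1.55 -0.45  1.16  0.45] [-0.001  0.    -1.   ]
```

>>> arm_command(moves=[0, 0, 1.7, 0, 0, 0, 1.7, 0, 0, 0, 1.7, 0, 0, 0, 1.7, 0, 0, 0, 0, 0, 0, 0, 0, 0])

```text
time: 22.53
ee_pos: [0.6537, -0.0661, 0.0405]
eef_rot: [0.667, 0.745, -0.001, -0.001]
ft_force: [-0.4, 0.6, 0.1]
width: 0.04
grip_force: 0.0
```

>>> arm_command(moves=[0, 0, 0, 0, 0, 0, 0, 0, 0, 0, 0, 0, 0, 0, 0, 0, 0.0, -0.15, 0, 1.5, 0.0, -0.15, 0, 1.5, 0, 0, 0, 0, 0, 0, 0, 0], fingers=20)

```text
time: 23.2
ee_pos: [0.652, -0.0667, 0.0415]
eef_rot: [0.686, 0.728, 0.0, 0.001]
ft_force: [2.8, -1.5, 5.3]
width: 0.0298
grip_force: 4.0
```

>>> arm_command(moves=[0, 0, 0, 0, 0, 0, 0, 0, 0, 0, 0, 0, 0, 0, -2, 0, 0, 0, -3, 0, 0, 0, -2, 0, 0, 0, 0, 0, 0, 0, 0, 0], fingers=46)

```text
time: 23.87
ee_pos: [0.6516, -0.0663, 0.1115]
eef_rot: [0.685, 0.728, 0.001, 0.0]
ft_force: [-0.6, 0.5, -0.6]
width: 0.0399
grip_force: 0.0
```

```bash
python3 look.py red .648 -.009 w12
python3 - <<'E'
from h import *
plan(.56,.12,.30,180,14)
E
```

```text
red C [ 0.6494 -0.0089] lens px [324.8 130.8] area 6051 ears [(283, np.float64(144.9), np.float64(160.5), np.float64(152.7)), (209, np.float64(255.5), np.float64(266.9), np.float64(261.2)), (215, np.float64(276.8), np.float64(288.0), np.float64(282.4)), (23, np.float64(383.3), np.float64(385.1), np.float64(384.2)), (35, np.float64(396.8), np.float64(398.7), np.float64(397.8))] mark -85.7 66 r 69.2
white [325. 220.] 134 65.4 -85.9
white [325. 237.] 27 78.7 -86.0
w 0.0397 g 0.0 [-0.3 -0.3 -0.2] phi -88.4 r 0.0572 yaw 93.5 z 0.1103 j7 0.41
from [ 0.651  -0.0661  0.1103] 93.5 row [np.float64(1.55), np.float64(0.49), np.float64(-1.35), np.float64(-6.18)] x 14 [-0.53  0.6   0.78  1.56 -0.45  1.17  0.41] [-0.001  0.001 -1.   ]
```

>>> arm_command(moves=[0, 0.1, 1.7, -0.2, 0, 0.05, 1.7, -0.2, 0, 0.05, 1.7, 0, 0, 0, 1.9, 0, 0, 0, 0, 0, 0, 0, 0, 0])

```text
time: 24.42
ee_pos: [0.652, -0.0662, 0.0392]
eef_rot: [0.683, 0.73, -0.001, -0.001]
ft_force: [0.2, -1.0, 0.7]
width: 0.04
grip_force: 0.0
```

>>> arm_command(moves=[0, 0, 0, 0, 0, 0, 0, 0, 0, 0, 0, 0, 0, 0, 0, 0, 0, 0, 0, 0, 0, 0, 0, 0], fingers=20)

```text
time: 24.92
ee_pos: [0.6539, -0.0666, 0.0417]
eef_rot: [0.683, 0.73, 0.0, 0.001]
ft_force: [-0.3, -0.5, 4.4]
width: 0.03
grip_force: 4.0
```

>>> arm_command(moves=[0, 0, 0, 0, 0, 0, 0, 0, 0, 0, 0, 0, 0, 0, -2, 0, 0, 0, -3, 0, 0, 0, -2, 0, 0, 0, 0, 0, 0, 0, 0, 0], fingers=46)

```text
time: 25.58
ee_pos: [0.654, -0.0662, 0.1118]
eef_rot: [0.683, 0.731, 0.001, 0.001]
ft_force: [0.4, 0.2, -0.3]
width: 0.0401
grip_force: 0.0
```

```bash
python3 look.py red .648 -.009 w13
python3 - <<'E'
from h import *
plan(.56,.10,.24,180,14)
E
```

```text
red C [ 0.6497 -0.0086] lens px [322.2 130.3] area 6050 ears [(319, np.float64(146.8), np.float64(162.6), np.float64(154.7)), (214, np.float64(257.0), np.float64(268.6), np.float64(262.8)), (215, np.float64(278.8), np.float64(290.3), np.float64(284.6)), (23, np.float64(384.9), np.float64(386.7), np.float64(385.8)), (35, np.float64(398.6), np.float64(400.6), np.float64(399.6))] mark -86.3 58 r 69.7
white [322. 220.] 129 65.5 -86.5
white [322. 237.] 31 78.7 -86.0
w 0.0403 g 0.0 [-0.7 -0.1 -0.2] phi -86.5 r 0.0575 yaw 93.9 z 0.1105 j7 0.42
from [ 0.6533 -0.066   0.1105] 93.9 row [np.float64(1.45), np.float64(0.38), np.float64(-0.92), np.float64(-6.15)] x 14 [-0.52  0.61  0.78  1.55 -0.45  1.17  0.42] [-0.  0. -1.]
```

>>> arm_command(moves=[1.45, 0.38, -0.9, -6.2, 1.45, 0.38, -0.9, -6.2, 1.45, 0.38, -0.9, -6.2, 1.45, 0.38, -0.9, -6.2, 1.45, 0.38, -0.9, -6.2, 1.45, 0.38, -0.9, -6.2, 1.45, 0.38, -0.9, -6.2, 1.45, 0.38, -0.9, -6.2, 1.45, 0.38, -0.9, -6.2, 1.45, 0.38, -0.9, -6.2, 1.45, 0.38, -0.9, -6.2, 1.45, 0.38, -0.9, -6.2])

```text
time: 26.63
ee_pos: [0.586, 0.0886, 0.2177]
eef_rot: [0.099, 0.995, -0.0, -0.001]
ft_force: [0.4, 0.2, 0.3]
width: 0.04
grip_force: 0.0
```

>>> arm_command(moves=[0, 2, -0.9, -6.2, 0, 2, -0.9, -6.2, 0, 2, 0, 0, 0, 0, 0, 0, 0, 0, 0, 0, 0, 0, 0, 0])

```text
time: 27.13
ee_pos: [0.5926, 0.1463, 0.2357]
eef_rot: [-0.005, 1.0, -0.001, -0.001]
ft_force: [-0.5, 0.2, -0.3]
width: 0.04
grip_force: 0.0
```

```bash
python3 look.py brass .62 .1975 w14;  python3 look.py blue .4252 .1497 w15; python3 look.py red .6487 -.009 w16
python3 - <<'E'
from h import *
print(pose()[3]["joint_positions"].round(2))
E
```

```text
brass C [0.6233 0.1993] lens px [375.  208.7] area 1847 ears [(100, np.float64(104.7), np.float64(116.2), np.float64(110.4)), (103, np.float64(126.0), np.float64(137.9), np.float64(131.9)), (129, np.float64(227.3), np.float64(241.8), np.float64(234.5))] mark 119.4 70 r 73.0
white [431. 174.] 61 68.4 119.7
white [440. 172.] 32 78.4 117.6
w 0.0397 g 0.0 [ 0.3 -0.5  0.7] phi -119.8 r 0.0615 yaw -179.4 z 0.2360 j7 1.38
red C [ 0.6492 -0.0097] lens px [176.5 229.5] area 1926 ears [(140, np.float64(145.3), np.float64(160.8), np.float64(153.1)), (87, np.float64(254.7), np.float64(268.0), np.float64(261.4)), (94, np.float64(276.9), np.float64(290.4), np.float64(283.6))] mark -85.0 33 r 77.9
white [113. 230.] 27 79.7 -84.3
white [124. 229.] 17 67.1 -84.7
w 0.0400 g 0.0 [ 0.6 -0.6 -0.4] phi 109.9 r 0.1654 yaw -179.4 z 0.2365 j7 1.38
[-0.71  0.32  0.5   1.53 -0.16  1.33  1.38]Traceback (most recent call last):
  File "look.py", line 5, in <module>
    u,v=proj(ci,(x,y,.025)); C=disc(im,ci,col,(u,v))
                               ~~~~^^^^^^^^^^^^^^^^^
  File "h.py", line 48, in disc
    rr,an,_=pol(mask(im,col)*W,.025); k=(rr>51)&(rr<61)
            ~~~^^^^^^^^^^^^^^^^^^^^^
  File "h.py", line 45, in pol
    v,u=np.nonzero(m); q=np.array([on(ci,a,b,z)[:2] for a,b in zip(u,v)])-C[:2]
                         ~~~~~~~~~~~~~~~~~~~~~~~~~~~~~~~~~~~~~~~~~~~~~~~~^~~~~~
ValueError: operands could not be broadcast together with shapes (0,) (2,)
```

>>> arm_command(moves=[-2.5, 2, 1.5, 0, -2.5, 2, 1.5, 0, -2, 0, 1.5, 0, 0, 0, 0, 0, 0, 0, 0, 0, 0, 0, 0, 0])

```text
time: 27.78
ee_pos: [0.6625, 0.1867, 0.1924]
eef_rot: [-0.005, 1.0, -0.0, 0.0]
ft_force: [0.5, -0.6, -0.1]
width: 0.0399
grip_force: 0.0
```

```bash
python3 look.py brass .621 .1985 w17
python3 - <<'E'
from h import *
im=cv2.imread("pics/w17.png"); ci=r.camera_info("wrist"); u,v=map(int,proj(ci,(.621,.1985,.02))); y0=max(0,v-100)
cv2.imwrite("pics/c17.png",cv2.resize(im[y0:v+100,max(u-110,0):u+110],None,fx=3,fy=3,interpolation=cv2.INTER_CUBIC)[:600,:800]); print(max(u-110,0),y0)
E
```

```text
brass C [0.6135 0.2057] lens px [346.8 133.9] area 2844 ears [(203, np.float64(-120.2), np.float64(-105.0), np.float64(-112.6)), (164, np.float64(-16.2), np.float64(-1.6), np.float64(-8.9)), (95, np.float64(97.8), np.float64(109.7), np.float64(103.7)), (74, np.float64(120.2), np.float64(131.6), np.float64(125.9))] mark 114.0 41 r 68.1
white [408. 104.] 181 60.0 114.2
w 0.0400 g 0.0 [-0.3 -0.6  0.8] phi -20.9 r 0.0524 yaw -179.4 z 0.1931 j7 1.40
227 41
```

View pics/c17.png

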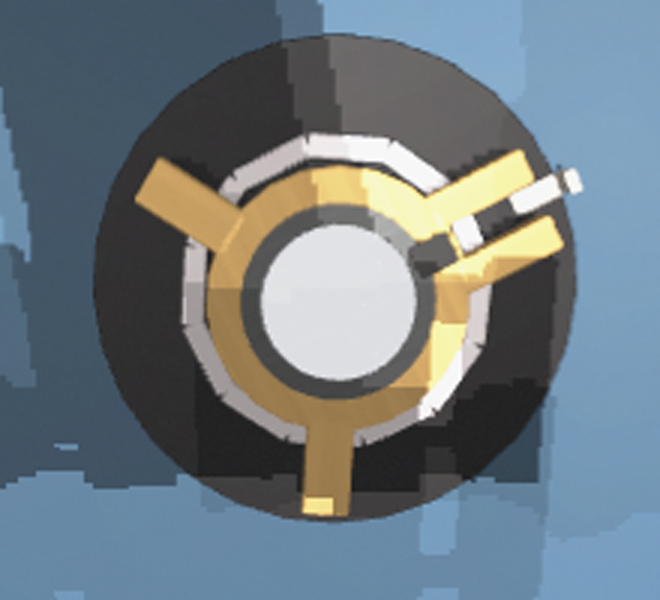

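Run:
```python
from h import *
ci=r.camera_info("wrist"); f=lambda x,y,z:on(ci,227+x/3,41+y/3,z)[:2]
C=f(339,302,.025); S=f(335,278,.004); print("disc C",C.round(4),"seat C",S.round(4))
an=lambda p,c:np.degrees(np.arctan2(*(p-c)[::-1])).round(1)
E1=(f(541,183,.025)+f(551,216,.025))/2; print("gap",an(E1,C),an(E1,S)); E2=(f(528,150,.025)+f(564,243,.025))/2; print(an(E2,C),an(E2,S))
print("ears",an(f(146,179,.025),C)-120-240+360,an(f(326,497,.025),C))
for p,z in(((575,180),.014),((515,205),.004),((545,193),.004)): print("mark",an(f(*p,z),C),an(f(*p,z),S),np.hypot(*(f(*p,z)-S)).round(4))
```

```text
disc C [0.6204 0.2005] seat C [0.6158 0.2001]
gap 117.0 113.1
117.6 113.6
ears -121.69999999999999 -2.5
mark 116.9 113.6 0.0744
mark 116.9 112.6 0.0577
mark 116.3 112.6 0.0672
```

The brass gap is at 117.3° and its mark at about 116.8°, so all four discs are set. Next I'll view the slot and tray.

Run:
```python
from h import *
plan(.53,-.2,.30,180,12)
```

```text
from [0.6625 0.187  0.1931] -179.4 row [np.float64(1.12), np.float64(-3.22), np.float64(-0.89), np.float64(0.05)] x 12 [-0.67  0.53  0.47  1.36 -0.24  1.31  1.4 ] [ 0.001  0.    -1.   ]
```

>>> arm_command(moves=[1.1, -3.2, -0.9, 0, 1.1, -3.2, -0.9, 0, 1.1, -3.2, -0.9, 0, 1.1, -3.2, -0.9, 0, 1.1, -3.2, -0.9, 0, 1.1, -3.2, -0.9, 0, 1.1, -3.2, -0.9, 0, 1.1, -3.2, -0.9, 0, 1.1, -3.2, -0.9, 0, 1.1, -3.2, -0.9, 0, 1.1, -3.2, -0.9, 0, 1.1, -3.2, -0.9, 0], fingers=90)

```text
time: 28.83
ee_pos: [0.5335, -0.1993, 0.3018]
eef_rot: [-0.006, 1.0, 0.001, 0.001]
ft_force: [0.3, 0.3, -0.1]
width: 0.0785
grip_force: 0.0
```

>>> arm_command(moves=[0, 0, 0, 0, 0, 0, 0, 0, 0, 0, 0, 0])

```text
time: 29.08
ee_pos: [0.5347, -0.1971, 0.3006]
eef_rot: [-0.006, 1.0, 0.001, 0.001]
ft_force: [0.8, 0.8, -0.6]
width: 0.0783
grip_force: 0.0
```

Run:
```python
from h import *
p,w,M,s=pose(); print(p.round(4),w.round(1),s["joint_positions"].round(2))
im,ci=snap("wrist"); cv2.imwrite("pics/w18.png",im); np.save("ci18.npy",ci,allow_pickle=True)
m=mask(im,"orange"); n,l,st,ce=cv2.connectedComponentsWithStats(m)
for i in range(1,n):
    if st[i,4]>60: print("orange",ce[i].round(1),st[i].tolist(),on(ci,*ce[i],.05).round(3))
```

```text
[ 0.5347 -0.1971  0.3006] -179.3 [-0.3   0.2   0.68  1.55 -0.13  1.43  1.97]
orange [241.5 130.4] [222, 127, 35, 12, 75] [ 0.492 -0.286  0.05 ]
```

View pics/w18.png

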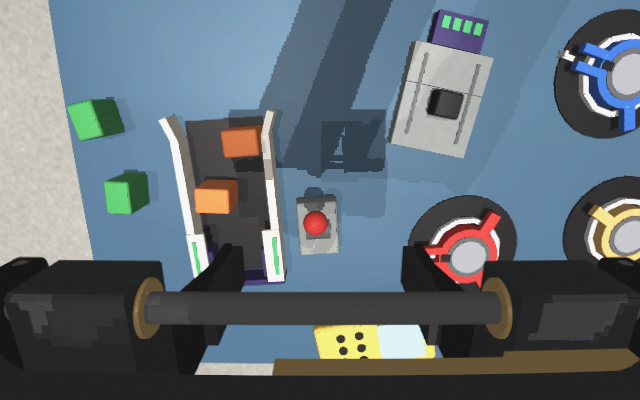

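The two real blocks are orange, at (239,142) and (216,196) inside the slot. The green ones at (95,120) and (125,195) are look-alikes. The tray's knob is at (445,103).

Run:
```python
from h import *
im=cv2.imread("pics/w18.png"); ci=np.load("ci18.npy",allow_pickle=True).item()
hsv=cv2.cvtColor(im,cv2.COLOR_BGR2HSV)
print(hsv[142,240],hsv[142,262],hsv[190,216],hsv[208,216],hsv[195,238])
m=cv2.inRange(hsv,(5,120,100),(20,255,255)); m[260:]=0
n,l,st,ce=cv2.connectedComponentsWithStats(m)
for i in range(1,n):
    if st[i,4]<100: continue
    c=cv2.findContours((l==i).astype(np.uint8),cv2.RETR_EXTERNAL,cv2.CHAIN_APPROX_NONE)[0][0]
    b=cv2.boxPoints(cv2.minAreaRect(c)); print(st[i].tolist()); Q=np.array([on(ci,*q,.05) for q in b]); print(Q[:,:2].round(3).tolist(),Q.mean(0).round(3),[np.linalg.norm(Q[k]-Q[k-1]).round(3) for k in range(4)])
g=lambda u,v,z:on(ci,u,v,z)[:2].round(4)
print("rails inner/outer tops z.031 mouth L",g(161,120,.031),"R",g(272,111,.031),"L kink",g(183,150,.031),"R kink",g(266,140,.031),"L far",g(197,280,.032),"R far",g(285,280,.032))
print("knob",g(445,101,.052),"tray corners z.022",[g(*q,.022) for q in((416,41),(493,58),(464,157),(391,139))],"tongue",[g(*q,.022) for q in((437,10),(487,21))])
print("ball",g(315,223,.085))
```

```text
[ 10 166 215] [ 20  29 196] [ 12 162 243] [ 15 152 246] [10 85 69]
[221, 125, 42, 33, 1160]
[[0.489, -0.309], [0.486, -0.264], [0.518, -0.262], [0.522, -0.309]] [ 0.504 -0.286  0.05 ] [np.float64(0.033), np.float64(0.045), np.float64(0.032), np.float64(0.046)]
[194, 180, 44, 34, 1340]
[[0.547, -0.343], [0.547, -0.294], [0.586, -0.296], [0.586, -0.346]] [ 0.567 -0.32   0.05 ] [np.float64(0.039), np.float64(0.049), np.float64(0.039), np.float64(0.05)]
[608, 205, 32, 13, 180]
[[0.578, 0.138], [0.565, 0.171], [0.575, 0.177], [0.588, 0.144]] [0.576 0.158 0.05 ] [np.float64(0.012), np.float64(0.035), np.float64(0.012), np.float64(0.035)]
[593, 221, 40, 39, 276]
[[0.607, 0.116], [0.59, 0.133], [0.641, 0.187], [0.66, 0.169]] [0.624 0.151 0.05 ] [np.float64(0.075), np.float64(0.025), np.float64(0.074), np.float64(0.026)]
rails inner/outer tops z.031 mouth L [ 0.4826 -0.3808] R [ 0.4721 -0.2549] L kink [ 0.5164 -0.359 ] R kink [ 0.5043 -0.2627] L far [ 0.6833 -0.3578] R far [ 0.6816 -0.2444]
knob [ 0.4586 -0.0699] tray corners z.022 [array([ 0.3965, -0.098 ]), array([ 0.412 , -0.0111]), array([ 0.5225, -0.0305]), array([ 0.5026, -0.1187])] tongue [array([ 0.3652, -0.0779]), array([ 0.3746, -0.0226])]
ball [ 0.5844 -0.2055]
```

Run:
```python
from h import *
plan(.504,-.287,.15,95,13)
```

```text
from [ 0.535  -0.1964  0.3002] -179.3 row [np.float64(-0.28), np.float64(-0.76), np.float64(1.16), np.float64(6.6)] x 13 [-0.31  0.2   0.68  1.55 -0.13  1.43  1.97] [ 0.001  0.001 -1.   ]
```

>>> arm_command(moves=[-0.28, -0.76, 1.1, 6.6, -0.28, -0.76, 1.1, 6.6, -0.28, -0.76, 1.1, 6.6, -0.28, -0.76, 1.1, 6.6, -0.28, -0.76, 1.1, 6.6, -0.28, -0.76, 1.1, 6.6, -0.28, -0.76, 1.1, 6.6, -0.28, -0.76, 1.1, 6.6, -0.28, -0.76, 1.1, 6.6, -0.28, -0.76, 1.1, 6.6, -0.28, -0.76, 1.1, 6.6, -0.28, -0.76, 1.1, 6.6], fingers=58)

```text
time: 30.13
ee_pos: [0.5115, -0.2827, 0.1671]
eef_rot: [0.634, 0.773, 0.0, -0.0]
ft_force: [0.5, 0.4, -0.5]
width: 0.0508
grip_force: 0.0
```

>>> arm_command(moves=[-0.28, -0.76, 1.1, 6.6, 0, 0, 0, 0, 0, 0, 0, 0, 0, 0, 0, 0])

```text
time: 30.47
ee_pos: [0.5053, -0.2873, 0.1574]
eef_rot: [0.674, 0.738, 0.0, 0.0]
ft_force: [0.5, 0.1, -0.1]
width: 0.0504
grip_force: 0.0
```

```bash
cat >> h.py <<'E'
def oranges(im,ci):
    m=cv2.inRange(cv2.cvtColor(im,cv2.COLOR_BGR2HSV),(5,120,60),(20,255,255)); n,l,st,ce=cv2.connectedComponentsWithStats(m)
    for i in range(1,n):
        if st[i,4]<150: continue
        c=cv2.findContours((l==i).astype(np.uint8),cv2.RETR_EXTERNAL,cv2.CHAIN_APPROX_NONE)[0][0]
        b=cv2.boxPoints(cv2.minAreaRect(c)); Q=np.array([on(ci,*q,.05) for q in b])
        print("orange",st[i].tolist(),b.round().tolist(),Q.mean(0).round(4),[np.linalg.norm(Q[k]-Q[k-1]).round(3) for k in range(2)])
E
python3 - <<'E'
from h import *
p,w,M,s=pose(); print(p.round(4),w.round(1),s["joint_positions"].round(2))
im,ci=snap("wrist"); cv2.imwrite("pics/w19.png",im); oranges(im,ci); plan(.504,-.287,.035,95,4)
E
```

```text
[ 0.5053 -0.2873  0.1574] 95.2 [-0.3   0.41  0.93  1.73 -0.36  1.18  0.82]
orange [303, 174, 42, 61, 2332] [[303.0, 174.0], [344.0, 174.0], [344.0, 234.0], [303.0, 234.0]] [ 0.5055 -0.2847  0.05  ] [np.float64(0.046), np.float64(0.029)]
orange [376, 217, 52, 65, 1900] [[365.0, 236.0], [393.0, 204.0], [446.0, 249.0], [418.0, 281.0]] [ 0.5702 -0.3093  0.05  ] [np.float64(0.057), np.float64(0.032)]
from [ 0.5053 -0.2875  0.1576] 95.1 row [np.float64(0.01), np.float64(-0.03), np.float64(3.06), np.float64(0.03)] x 4 [-0.3   0.41  0.93  1.73 -0.36  1.18  0.82] [ 0.001  0.    -1.   ]
```

View pics/w19.png

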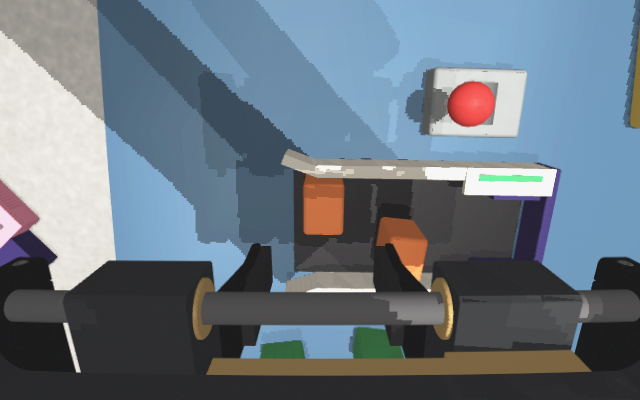

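Block A's top is centred at (323,205), in line with the fingers. Block B is at (405,245), slightly turned, so I'll narrow the opening to pass between them.

>>> arm_command(moves=[0, -0.08, 3, 0, 0, -0.08, 3, 0, 0, 0, 3, 0, 0, 0, 3.1, 0, 0, 0, 0, 0, 0, 0, 0, 0], fingers=49)

```text
time: 31.02
ee_pos: [0.5025, -0.288, 0.0359]
eef_rot: [0.676, 0.737, -0.0, -0.001]
ft_force: [0.8, 0.3, 0.7]
width: 0.043
grip_force: 0.0
```

>>> arm_command(moves=[0, 0, 0, 0, 0, 0, 0, 0, 0, 0, 0, 0, 0, 0, 0, 0], fingers=15, squeeze=15)

```text
time: 31.35
ee_pos: [0.5039, -0.2889, 0.0378]
eef_rot: [0.676, 0.737, 0.001, 0.001]
ft_force: [-1.3, 1.1, 8.6]
width: 0.03
grip_force: 15.0
```

>>> arm_command(moves=[0, 0, -3, 0, 0, 0, -3.5, 0, 0, 0, -3.5, 0, 0, 0, -3.5, 0, 0, 0, 0, 0])

```text
time: 31.77
ee_pos: [0.505, -0.2906, 0.1781]
eef_rot: [0.677, 0.736, 0.002, 0.004]
ft_force: [1.2, -0.3, -0.4]
width: 0.0299
grip_force: 15.0
```

Run:
```python
from h import *
p,w,M,s=pose(); print(s["width"],s["grip_force"],p,w)
im,ci=snap("scene"); cv2.imwrite("pics/s20.png",im)
# bin inner/outer rim from first scene picture
a=cv2.imread("pics/scene0.png"); g=lambda u,v:on(r.camera_info("scene"),u,v,.045).round(3)[:2]
print([g(*q) for q in((404,157),(440,157),(443,184),(407,186))])
b=r.camera_info("side"); print([on(b,u,v,.045).round(3)[:2] for u,v in((199,158),(240,140),(251,161),(217,180))])
plan(.322,.30,.18,95,20)
```

```text
0.029863944686651246 15.00000839587301 [ 0.50500904 -0.29062556  0.17809025] 94.82421929532542
[array([0.285, 0.241]), array([0.275, 0.36 ]), array([0.386, 0.357]), array([0.403, 0.243])]
[array([0.261, 0.329]), array([0.396, 0.338]), array([0.389, 0.237]), array([0.276, 0.218])]
from [ 0.5043 -0.2896  0.175 ] 94.9 row [np.float64(3.02), np.float64(-0.65), np.float64(-0.03), np.float64(-0.01)] x 20 [-0.31  0.39  0.95  1.71 -0.34  1.21  0.81] [ 0.007 -0.001 -1.   ]
```

Run:
```python
from h import *
plan(.325,.30,.17,90,16)
```

```text
from [ 0.5043 -0.2896  0.175 ] 94.9 row [np.float64(3.73), np.float64(-0.95), np.float64(0.03), np.float64(0.3)] x 16 [-0.31  0.39  0.95  1.71 -0.34  1.21  0.81] [ 0.007 -0.001 -1.   ]
```

>>> arm_command(moves=[3.7, -0.95, 0, 0.3, 3.7, -0.95, 0, 0.3, 3.7, -0.95, 0, 0.3, 3.7, -0.95, 0, 0.3, 3.7, -0.95, 0, 0.3, 3.7, -0.95, 0, 0.3, 3.7, -0.95, 0, 0.3, 3.7, -0.95, 0, 0.3, 3.7, -0.95, 0, 0.3, 3.7, -0.95, 0, 0.3, 3.7, -0.95, 0, 0.3, 3.7, -0.95, 0, 0.3])

```text
time: 32.82
ee_pos: [0.3626, 0.1499, 0.1707]
eef_rot: [0.699, 0.715, 0.0, -0.0]
ft_force: [1.4, -0.7, -1.3]
width: 0.0299
grip_force: 15.0
```

>>> arm_command(moves=[3.7, -0.95, 0, 0.3, 3.7, -0.95, 0, 0.3, 3.7, -0.95, 0, 0.3, 3.7, -0.95, 0, 0.3, 0, 0, 0, 0, 0, 0, 0, 0])

```text
time: 33.32
ee_pos: [0.3227, 0.2971, 0.1702]
eef_rot: [0.705, 0.709, -0.001, 0.0]
ft_force: [0.6, -1.1, -1.2]
width: 0.03
grip_force: 15.0
```

Run:
```python
from h import *
p,w,M,s=pose(); print(s["width"],s["grip_force"],p,w,s["joint_positions"].round(2))
im,ci=snap("wrist"); cv2.imwrite("pics/w21.png",im)
c=np.array([on(ci,u,v,.045)[:2] for u,v in((0,0),(640,0))]); print(c.round(3))
plan(.325,.30,.07,90,3)
```

```text
0.03002009386808891 14.999922456918284 [0.32270658 0.29707799 0.17019438] 90.28650420704057 [-1.19 -0.04  0.33  2.03  0.01  1.15 -0.85]
[[0.099 0.441]
 [0.541 0.443]]
from [0.3234 0.2957 0.1703] 90.1 row [np.float64(0.14), np.float64(0.05), np.float64(3.34), np.float64(0.05)] x 3 [-1.18 -0.04  0.33  2.04  0.02  1.15 -0.85] [-0.001 -0.001 -1.   ]
```

View pics/w21.png

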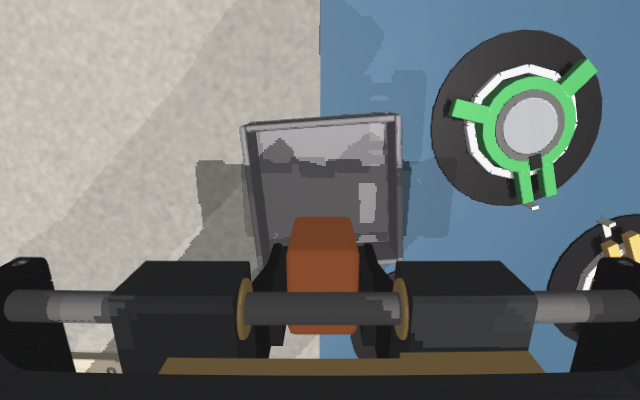

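Run:
```python
from h import *
ci=r.camera_info("wrist")
P=[on(ci,u,v,.045)[:2] for u,v in((242,124),(400,114),(403,262),(258,270))]; print(np.round(P,3))
d=P[1]-P[0]; a=np.arctan2(d[1],d[0]); print(np.degrees(a),np.linalg.norm(d)); c=(P[0]+P[1])/2+.06*np.array([np.sin(a),-np.cos(a)]); print("bin c",c)
plan(c[0]-.018,c[1],.075,90,3)
```

```text
[[0.264 0.354]
 [0.379 0.362]
 [0.389 0.243]
 [0.27  0.236]]
3.642930487300017 0.11545593378465695
bin c [0.32550489 0.29800621]
from [0.3234 0.2957 0.1703] 90.1 row [np.float64(0.08), np.float64(-0.53), np.float64(3.18), np.float64(0.05)] x 3 [-1.18 -0.04  0.33  2.04  0.02  1.15 -0.85] [-0.001 -0.001 -1.   ]
```

>>> arm_command(moves=[0.08, -0.4, 3.2, 0, 0.08, -0.5, 3.2, 0, 0.08, -0.4, 3.2, 0, 0, 0, 0, 0, 0, 0, 0, 0])

```text
time: 33.78
ee_pos: [0.3107, 0.2964, 0.0745]
eef_rot: [0.707, 0.707, -0.002, 0.0]
ft_force: [0.6, -0.2, -0.3]
width: 0.0301
grip_force: 15.0
```

>>> arm_command(moves=[0, 0, 0, 0, 0, 0, 0, 0, 0, 0, 0, 0, 0, 0, 0, 0, 0, 0, -4, 0, 0, 0, -4, 0, 0, 0, -4, 0], fingers=52)

```text
time: 34.37
ee_pos: [0.3107, 0.2976, 0.197]
eef_rot: [0.707, 0.707, -0.0, 0.0]
ft_force: [0.7, 2.0, 0.3]
width: 0.0447
grip_force: 0.0
```

Run:
```python
from h import *
im,ci=snap("wrist"); cv2.imwrite("pics/w22.png",im); oranges(im,ci)
# block B pose from w18 (top view): bright top face only
a=cv2.imread("pics/w18.png"); c18=np.load("ci18.npy",allow_pickle=True).item()
cv2.imwrite("pics/c18.png",cv2.resize(a[165:225,180:255],None,fx=8,fy=8,interpolation=cv2.INTER_CUBIC))
plan(.565,-.316,.17,95,17)
```

```text
orange [307, 162, 37, 56, 1945] [[307.0, 162.0], [343.0, 162.0], [343.0, 217.0], [307.0, 217.0]] [0.3127 0.3007 0.05  ] [np.float64(0.047), np.float64(0.029)]
orange [581, 221, 50, 69, 829] [[579.0, 288.0], [599.0, 215.0], [635.0, 225.0], [616.0, 298.0]] [0.569  0.2378 0.05  ] [np.float64(0.04), np.float64(0.072)]
orange [195, 351, 384, 24, 4779] [[195.0, 356.0], [578.0, 350.0], [578.0, 372.0], [195.0, 378.0]] [0.3756 0.1218 0.05  ] [np.float64(0.026), np.float64(0.378)]
from [0.3131 0.3004 0.2048] 90.0 row [np.float64(-3.69), np.float64(1.33), np.float64(0.2), np.float64(-0.29)] x 17 [-1.2  -0.1   0.32  2.01  0.03  1.21 -0.9 ] [ 0.006  0.009 -1.   ]
```

View pics/c18.png

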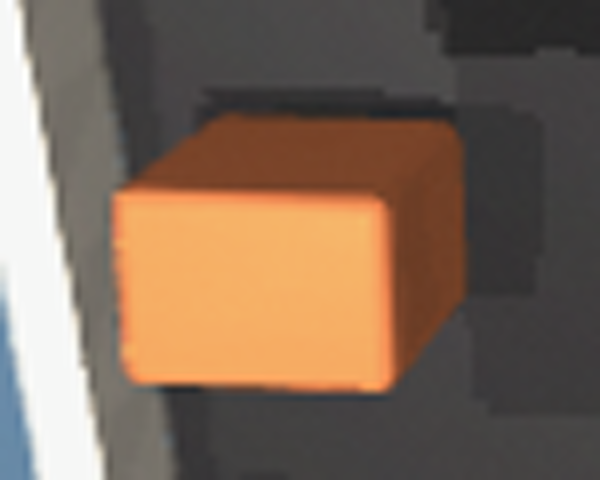

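Block A stands in the bin. Block B's top face corners in this crop are (115,188), (388,198), (395,390) and (125,383).

Run:
```python
from h import *
ci=np.load("ci18.npy",allow_pickle=True).item()
Q=np.array([on(ci,180+x/8,165+y/8,.05)[:2] for x,y in((115,188),(388,198),(395,390),(125,383))]); print(Q.mean(0),[np.linalg.norm(Q[i]-Q[i-1]).round(3) for i in range(4)])
d=Q[1]-Q[0]+Q[2]-Q[3]; a=np.degrees(np.arctan2(d[1],d[0])); print("y axis",a)
plan(*Q.mean(0),.16,a,17)
```

```text
[ 0.57212375 -0.32412189] [np.float64(0.029), np.float64(0.039), np.float64(0.029), np.float64(0.039)]
y axis 88.74113529172956
from [0.3131 0.3004 0.2048] 90.0 row [np.float64(-3.66), np.float64(1.56), np.float64(0.26), np.float64(0.07)] x 17 [-1.2  -0.1   0.32  2.01  0.03  1.21 -0.9 ] [ 0.006  0.009 -1.   ]
```

>>> arm_command(moves=[-3.65, 1.55, 0.1, 0, -3.65, 1.55, 0.1, 0, -3.65, 1.55, 0.1, 0, -3.65, 1.55, 0.1, 0, -3.65, 1.55, 0.1, 0, -3.65, 1.55, 0.1, 0, -3.65, 1.55, 0.1, 0, -3.65, 1.55, 0.1, 0, -3.65, 1.55, 0.1, 0, -3.65, 1.55, 0.1, 0, -3.65, 1.55, 0.1, 0, -3.65, 1.55, 0.1, 0])

```text
time: 35.42
ee_pos: [0.4983, -0.1413, 0.184]
eef_rot: [0.706, 0.708, 0.001, 0.001]
ft_force: [0.6, 1.8, 0.5]
width: 0.0448
grip_force: 0.0
```

>>> arm_command(moves=[-3.65, 1.55, 0.6, 0.2, -3.65, 1.55, 0.6, 0.2, -3.65, 1.55, 0.6, 0.2, -3.65, 1.55, 0.6, 0.2, -3.65, 1.55, 0.6, 0.2, 0, 0, 0, 0, 0, 0, 0, 0])

```text
time: 36.0
ee_pos: [0.5726, -0.3258, 0.1521]
eef_rot: [0.714, 0.7, -0.001, -0.0]
ft_force: [0.1, 0.6, 0.1]
width: 0.0454
grip_force: 0.0
```

Run:
```python
from h import *
p,w,M,s=pose(); print(s["joint_positions"].round(2),s["width"])
im,ci=snap("wrist"); cv2.imwrite("pics/w23.png",im); oranges(im,ci); plan(.572,-.324,.037,89,4)
```

```text
[-0.17  0.61  0.9   1.51 -0.49  1.26  0.77] 0.04541678624314327
orange [301, 169, 43, 65, 2653] [[301.0, 169.0], [343.0, 169.0], [343.0, 233.0], [301.0, 233.0]] [ 0.572  -0.3197  0.05  ] [np.float64(0.047), np.float64(0.029)]
from [ 0.5733 -0.3236  0.1527] 89.0 row [np.float64(-0.01), np.float64(-0.03), np.float64(2.89), np.float64(-0.01)] x 4 [-0.18  0.61  0.9   1.51 -0.49  1.26  0.77] [-0.001 -0.    -1.   ]
```

>>> arm_command(moves=[0, -0.05, 2.9, 0, 0, -0.05, 2.9, 0, 0, 0, 2.9, 0, 0, 0, 2.8, 0, 0, 0, 0, 0, 0, 0, 0, 0])

```text
time: 36.55
ee_pos: [0.573, -0.3205, 0.0382]
eef_rot: [0.712, 0.702, 0.0, -0.001]
ft_force: [1.5, -0.1, 0.6]
width: 0.045
grip_force: 0.0
```

>>> arm_command(moves=[0, 0, 0, 0, 0, 0, 0, 0, 0, 0, 0, 0, 0, 0, 0, 0, 0, 0, 0, 0], fingers=15)

```text
time: 36.97
ee_pos: [0.5736, -0.3228, 0.0397]
eef_rot: [0.713, 0.701, 0.001, 0.001]
ft_force: [-1.3, 1.3, 7.7]
width: 0.0303
grip_force: 15.0
```

>>> arm_command(moves=[0, 0, -3, 0, 0, 0, -3.5, 0, 0, 0, -3.5, 0, 0, 0, -3.5, 0, 0, 0, 0, 0])

```text
time: 37.38
ee_pos: [0.5748, -0.3249, 0.1808]
eef_rot: [0.713, 0.701, 0.002, 0.005]
ft_force: [-0.4, -0.9, -0.1]
width: 0.0299
grip_force: 15.0
```

Run:
```python
from h import *
p,w,M,s=pose(); print(s["width"],s["grip_force"])
plan(.345,.298,.17,92,18)
```

```text
0.02993284466892808 14.999906077282503
from [ 0.5748 -0.3249  0.1808] 89.0 row [np.float64(3.47), np.float64(-1.25), np.float64(0.06), np.float64(-0.17)] x 18 [-0.19  0.58  0.92  1.49 -0.47  1.3   0.76] [ 0.009 -0.004 -1.   ]
```

>>> arm_command(moves=[3.5, -1.25, 0, -0.2, 3.5, -1.25, 0, -0.2, 3.5, -1.25, 0, -0.2, 3.5, -1.25, 0, -0.2, 3.5, -1.25, 0, -0.2, 3.5, -1.25, 0, -0.2, 3.5, -1.25, 0, -0.2, 3.5, -1.25, 0, -0.2, 3.5, -1.25, 0, -0.2, 3.5, -1.25, 0, -0.2, 3.5, -1.25, 0, -0.2, 3.5, -1.25, 0, -0.2])

```text
time: 38.38
ee_pos: [0.4208, 0.0986, 0.1736]
eef_rot: [0.698, 0.716, 0.001, -0.0]
ft_force: [1.2, 1.0, -0.8]
width: 0.0299
grip_force: 15.0
```

>>> arm_command(moves=[3.5, -1.25, 0, -0.2, 3.5, -1.25, 0, -0.2, 3.5, -1.25, 0, -0.2, 3.5, -1.25, 0, -0.2, 3.5, -1.25, 0, -0.2, 3.2, -1.1, 0, -0.2, 0, 0, 0, 0, 0, 0, 0, 0])

```text
time: 39.05
ee_pos: [0.3405, 0.3025, 0.173]
eef_rot: [0.689, 0.724, 0.0, 0.0]
ft_force: [0.3, -1.1, -0.8]
width: 0.0297
grip_force: 15.0
```

Run:
```python
from h import *
p,w,M,s=pose(); print(s["width"],s["grip_force"])
im,ci=snap("wrist"); cv2.imwrite("pics/w24.png",im); oranges(im,ci)
plan(.348,.298,.079,92,3)
```

```text
0.029744631156495407 14.999782433733344
orange [267, 170, 92, 122, 7247] [[267.0, 291.0], [267.0, 170.0], [358.0, 170.0], [358.0, 291.0]] [0.3336 0.2757 0.05  ] [np.float64(0.076), np.float64(0.103)]
orange [569, 255, 21, 35, 278] [[569.0, 289.0], [573.0, 254.0], [589.0, 256.0], [586.0, 291.0]] [0.5587 0.2509 0.05  ] [np.float64(0.015), np.float64(0.033)]
orange [399, 280, 10, 35, 154] [[399.0, 280.0], [405.0, 279.0], [409.0, 313.0], [403.0, 314.0]] [0.413  0.2222 0.05  ] [np.float64(0.033), np.float64(0.005)]
orange [289, 325, 67, 10, 607] [[289.0, 325.0], [355.0, 325.0], [355.0, 334.0], [289.0, 334.0]] [0.3455 0.1869 0.05  ] [np.float64(0.009), np.float64(0.057)]
orange [553, 324, 23, 32, 252] [[550.0, 351.0], [566.0, 321.0], [579.0, 328.0], [563.0, 358.0]] [0.5635 0.184  0.05  ] [np.float64(0.015), np.float64(0.032)]
orange [458, 351, 86, 23, 861] [[458.0, 352.0], [543.0, 351.0], [543.0, 372.0], [458.0, 374.0]] [0.5097 0.158  0.05  ] [np.float64(0.024), np.float64(0.078)]
orange [160, 353, 300, 22, 2412] [[160.0, 374.0], [160.0, 353.0], [459.0, 353.0], [459.0, 374.0]] [0.3358 0.1489 0.05  ] [np.float64(0.275), np.float64(0.024)]
from [0.3412 0.3011 0.173 ] 92.7 row [np.float64(-0.11), np.float64(0.22), np.float64(3.13), np.float64(0.23)] x 3 [-1.39 -0.02  0.57  2.01  0.01  1.15 -0.78] [ 0. -0. -1.]
```

>>> arm_command(moves=[-0.1, 0.25, 3.1, 0, -0.1, 0.25, 3.1, 0, -0.1, 0.25, 3.1, 0, 0, 0, 0, 0, 0, 0, 0, 0])

```text
time: 39.52
ee_pos: [0.349, 0.2968, 0.0798]
eef_rot: [0.691, 0.722, -0.001, 0.0]
ft_force: [0.7, 0.4, 0.6]
width: 0.0299
grip_force: 15.0
```

>>> arm_command(moves=[0, 0, 0, 0, 0, 0, 0, 0, 0, 0, 0, 0, 0, 0, 0, 0, 0, 0, -4, 0, 0, 0, -4, 0, 0, 0, -4, 0, 0, 0, 0, 0], fingers=48)

```text
time: 40.18
ee_pos: [0.3512, 0.3011, 0.2076]
eef_rot: [0.691, 0.723, 0.005, -0.001]
ft_force: [0.2, 0.7, 0.3]
width: 0.042
grip_force: 0.0
```

Run:
```python
from h import *
im,ci=snap("wrist"); cv2.imwrite("pics/w25.png",im); oranges(im[:260],ci)
ci=np.load("ci18.npy",allow_pickle=True).item()
f=lambda u,v:on(ci,u,v,.022)[:2]
a=(f(416,41)+f(493,58))/2-(f(391,139)+f(464,157))/2; b=f(493,58)-f(416,41); t=f(437,10)/2+f(487,21)/2
print("tray +x ang",np.degrees(np.arctan2(a[1],a[0])),"y from edge",np.degrees(np.arctan2(b[1],b[0])), "len",np.linalg.norm(a),np.linalg.norm(b))
```

```text
orange [259, 164, 38, 55, 1931] [[259.0, 164.0], [296.0, 164.0], [296.0, 218.0], [259.0, 218.0]] [0.3132 0.3    0.05  ] [np.float64(0.048), np.float64(0.031)]
orange [304, 165, 36, 55, 1806] [[303.0, 166.0], [338.0, 165.0], [339.0, 218.0], [305.0, 220.0]] [0.351  0.3006 0.05  ] [np.float64(0.048), np.float64(0.029)]
orange [558, 233, 16, 27, 180] [[558.0, 259.0], [560.0, 232.0], [573.0, 233.0], [571.0, 260.0]] [0.5792 0.2593 0.05  ] [np.float64(0.013), np.float64(0.027)]
tray +x ang 169.50944185016573 y from edge 79.90161515371118 len 0.11018379471845255 0.08832547525326218
```

Run:
```python
from h import *
plan(.53,-.22,.27,170,17)
```

```text
from [0.3502 0.3005 0.2043] 92.7 row [np.float64(-3.29), np.float64(-1.2), np.float64(-0.39), np.float64(-4.55)] x 17 [-1.39 -0.04  0.58  1.96  0.02  1.21 -0.77] [ 0.004  0.007 -1.   ]
```

>>> arm_command(moves=[-3.3, -1.2, -0.4, -4.5, -3.3, -1.2, -0.4, -4.5, -3.3, -1.2, -0.4, -4.5, -3.3, -1.2, -0.4, -4.5, -3.3, -1.2, -0.4, -4.5, -3.3, -1.2, -0.4, -4.5, -3.3, -1.2, -0.4, -4.5, -3.3, -1.2, -0.4, -4.5, -3.3, -1.2, -0.4, -4.5, -3.3, -1.2, -0.4, -4.5, -3.3, -1.2, -0.4, -4.5, -3.3, -1.2, -0.4, -4.5])

```text
time: 41.23
ee_pos: [0.4006, -0.1057, 0.2475]
eef_rot: [0.287, 0.958, 0.0, -0.0]
ft_force: [0.6, 0.7, -0.1]
width: 0.0415
grip_force: 0.0
```

>>> arm_command(moves=[-3.3, -1.2, -0.4, -4.5, -3.3, -1.2, -0.4, -4.5, -3.3, -1.2, -0.4, -4.5, -3.3, -1.2, -0.4, -4.5, -3.3, -1.2, -0.4, -4.5, 0, 0, 0, 0, 0, 0, 0, 0, 0, 0, 0, 0])

```text
time: 41.9
ee_pos: [0.4771, -0.204, 0.282]
eef_rot: [0.103, 0.994, -0.006, 0.02]
ft_force: [-0.4, 1.1, -0.7]
width: 0.0417
grip_force: 0.0
```

Run:
```python
from h import *
p,w,M,s=pose(); print(p,w,s["joint_positions"].round(2))
im,ci=snap("wrist"); np.save("ci26.npy",ci,allow_pickle=True); cv2.imwrite("pics/w26.png",im)
```

```text
[ 0.47714461 -0.20397128  0.28203386] 168.19043215341458 [-1.35 -0.5   1.34  1.76  0.5   1.48  1.29]
```

View pics/w26.png

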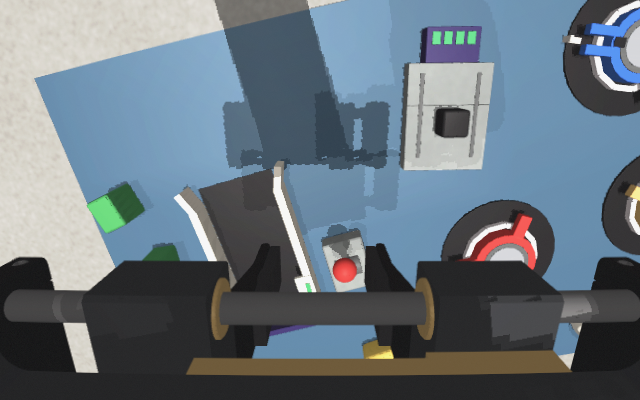

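The slot is empty and the tray sits at (448,115) unmoved. The arm's posture has drifted into limits on joints 2 and 3, so I'll move outward to unwind it.

>>> arm_command(moves=[-2, 2.4, 0.4, 0, -2, 2.4, 0.4, 0, -2, 2.4, 0.4, 0, -2, 2.4, 0.4, 0, -2, 2.4, 0.4, 0, 0, 0, 0, 0, 0, 0, 0, 0])

```text
time: 42.53
ee_pos: [0.5332, -0.0889, 0.288]
eef_rot: [0.1, 0.994, -0.011, 0.051]
ft_force: [-0.3, -0.8, -0.8]
width: 0.0418
grip_force: 0.0
```

Run:
```python
from h import *
p,w,M,s=pose(); print(p,w,s["joint_positions"].round(2),M[:,2].round(3))
```

```text
[ 0.53321962 -0.08894445  0.28796389] 168.48575016948433 [-1.61 -0.5   1.34  1.75  0.55  1.44  1.04] [ 0.1   -0.032 -0.994]
```

Run:
```python
from h import *
plan(.50,.38,.25,130,14)
```

```text
from [ 0.5332 -0.0889  0.288 ] 168.5 row [np.float64(1.89), np.float64(2.86), np.float64(0.27), np.float64(2.75)] x 14 [-1.61 -0.5   1.34  1.75  0.55  1.44  1.04] [ 0.1   -0.032 -0.994]
```

>>> arm_command(moves=[1.9, 2.9, 0.2, 2.75, 1.9, 2.9, 0.2, 2.75, 1.9, 2.9, 0.2, 2.75, 1.9, 2.9, 0.2, 2.75, 1.9, 2.9, 0.2, 2.75, 1.9, 2.9, 0.2, 2.75, 1.9, 2.9, 0.2, 2.75, 1.9, 2.9, 0.2, 2.75, 1.9, 2.9, 0.2, 2.75, 1.9, 2.9, 0.2, 2.75, 1.9, 2.9, 0.2, 2.75, 1.9, 2.9, 0.2, 2.75])

```text
time: 43.53
ee_pos: [0.4906, 0.3162, 0.2458]
eef_rot: [0.38, 0.923, 0.004, 0.052]
ft_force: [0.8, 0.2, 2.3]
width: 0.0418
grip_force: 0.0
```

Run:
```python
from h import *
p,w,M,s=pose(); print(p,w,s["joint_positions"].round(2),M[:,2].round(3))
```

```text
[0.49060048 0.31620974 0.2457561 ] 135.11241021436496 [-1.65  0.35  1.17  1.67 -0.25  1.27  0.35] [ 0.1   -0.033 -0.994]
```

>>> arm_command(moves=[0.7, -3.2, -0.5, 0, 0.7, -3.2, -0.5, 0, 0.7, -3.2, -0.5, 0, 0.7, -3.2, -0.5, 0, 3.95, 0.65, 0, -5.5, 3.95, 0.65, 0, -5.5, 3.95, 0.65, 0, -5.5, 3.95, 0.65, 0, -5.5, 3.95, 0.65, 0, -5.5, 3.95, 0.65, 0, -5.5, 3.95, 0.65, 0, -5.5, 3.95, 0.65, 0, -5.5])

```text
time: 44.53
ee_pos: [0.159, 0.4472, 0.2289]
eef_rot: [0.005, 0.999, -0.019, 0.043]
ft_force: [0.0, 0.8, 0.6]
width: 0.0419
grip_force: 0.0
```

Run:
```python
from h import *
p,w,M,s=pose(); print(p,w,s["joint_positions"].round(2),M[:,2].round(3))
```

```text
[0.15898528 0.4472356  0.22894267] 179.48700684649143 [-2.32 -0.04  0.93  1.89  0.13  1.29  0.13] [ 0.087 -0.038 -0.995]
```

>>> arm_command(moves=[3.9, 0.65, -0.3, -5.5, 3.9, 0.65, -0.3, -5.5, 3.9, 0.65, -0.3, -5.5, 3.9, 0.65, -0.3, -5.5, 3.9, 0.65, -0.3, -5.5, 3.9, 0.65, -0.3, -5.5, 3.9, 0.65, -0.3, -5.5, 3.9, 0.65, -0.3, -5.5])

```text
time: 45.2
ee_pos: [-0.1467, 0.3982, 0.2284]
eef_rot: [-0.369, 0.928, -0.034, 0.033]
ft_force: [-1.1, 1.0, 0.3]
width: 0.0417
grip_force: 0.0
```

Run:
```python
from h import *
p,w,M,s=pose(); print(p,w,s["joint_positions"].round(2),M[:,2].round(3))
```

```text
[-0.14668328  0.39817361  0.22838133] -136.49590202921954 [-2.56 -0.09  0.46  1.95  0.1   1.35  0.2 ] [ 0.087 -0.038 -0.995]
```

>>> arm_command(moves=[3.9, 0.65, -0.3, -5.5, 3.9, 0.65, -0.3, -5.5, 3.9, 0.65, -0.3, -5.5, 3.9, 0.65, -0.3, -5.5, -1.5, 3.6, 0, 0, -1.5, 3.6, 0, 0, -1.5, 3.6, 0, 0, -1.5, 3.6, 0, 0, -1.5, 3.6, 0, 0, -1.5, 3.6, 0, 0])

```text
time: 46.03
ee_pos: [-0.421, 0.4676, 0.2133]
eef_rot: [-0.538, 0.842, -0.04, 0.027]
ft_force: [-1.2, -0.6, 0.9]
width: 0.0416
grip_force: 0.0
```

```bash
cat >> h.py <<'E'
def arc(r_,dphi,n,yaw_follow=True):
    p,w,M,s=pose(); print(p.round(3),"az",np.degrees(np.arctan2(p[1],p[0])).round(1),"r",np.hypot(p[0],p[1]).round(3),"yaw",w.round(1),s["joint_positions"].round(2),M[:,2].round(3))
    a=np.arctan2(p[1],p[0])+np.radians(dphi)
    plan(r_*np.cos(a),r_*np.sin(a),p[2],w+dphi,n)
E
python3 - <<'E'
from h import *
p,w,M,s=pose(); arc(np.hypot(p[0],p[1]),-42,12)
E
```

```text
[-0.421  0.468  0.213] az 132.0 r 0.629 yaw -114.9 [-2.53  0.42  0.19  1.41 -0.04  1.4   0.36] [ 0.088 -0.039 -0.995]
from [-0.421   0.4676  0.2133] -114.9 row [np.float64(-3.49), np.float64(-1.62), np.float64(-0.0), np.float64(3.5)] x 12 [-2.53  0.42  0.19  1.41 -0.04  1.4   0.36] [ 0.088 -0.039 -0.995]
```

>>> arm_command(moves=[0, 0, -4, 0, 0, 0, -4, 0, 0, 0, -4, 0, 0, 0, -4, 0, 0, 0, -4, 0, 0, 0, -4, 0, 0, 0, -4, 0, 0, 0, -4, 0, 0, 0, -4, 0, 0, 0, -4, 0])

```text
time: 46.87
ee_pos: [-0.4314, 0.4597, 0.5557]
eef_rot: [-0.538, 0.843, -0.0, 0.021]
ft_force: [-0.7, 0.5, -0.1]
width: 0.0418
grip_force: 0.0
```

Run:
```python
from h import *
p,w,M,s=pose(); arc(np.hypot(p[0],p[1]),-42,12)
```

```text
[-0.431  0.46   0.556] az 133.2 r 0.63 yaw -114.8 [-2.6   0.47  0.4   0.65 -0.15  2.06  0.4 ] [ 0.035  0.021 -0.999]
from [-0.4314  0.4597  0.5557] -114.8 row [np.float64(-3.52), np.float64(-1.55), np.float64(-0.0), np.float64(3.5)] x 12 [-2.6   0.47  0.4   0.65 -0.15  2.06  0.4 ] [ 0.035  0.021 -0.999]
```

```bash
cat >> h.py <<'E'
def plan(x,y,z,yaw=None,n=None,cur=None):
    p,w,M,s=pose()
    if cur is not None:
        a=np.radians(cur[3]); p=np.array(cur[:3]); M=R.from_euler("z",cur[3]-w,degrees=True).as_matrix()@M; w=cur[3]
        M=pose()[2]@R.from_euler("z",-(cur[3]-pose()[1]),degrees=True).as_matrix()
    t=0 if yaw is None else -((yaw-w+180)%360-180)
    d=np.array([x,y,z])-p
    n=n or int(max(np.ceil(np.linalg.norm(d)/.038),np.ceil(abs(t)/6.8),1))
    A=sum(M@R.from_euler("z",k*t/n,degrees=True).as_matrix() for k in range(n))
    v=np.linalg.solve(A,d)*100
    print("from",p.round(4),round(w,1),"row",v.round(2).tolist()+[round(t/n,2)],"x",n,s["joint_positions"].round(2),M[:,2].round(3))
E
python3 - <<'E'
from h import *
a=np.radians(91); plan(.64*np.cos(a),.64*np.sin(a),.38,-114.8-42,12); plan(-.431,.46,.36,None,5)
E
```

```text
from [-0.4314  0.4597  0.5557] -114.8 row [-3.53, -1.49, 1.62, np.float64(3.5)] x 12 [-2.6   0.47  0.4   0.65 -0.15  2.06  0.4 ] [ 0.035  0.021 -0.999]
from [-0.4314  0.4597  0.5557] -114.8 row [0.12, 0.09, 3.91, 0.0] x 5 [-2.6   0.47  0.4   0.65 -0.15  2.06  0.4 ] [ 0.035  0.021 -0.999]
```

>>> arm_command(moves=[0, 0, 4, 0, 0, 0, 4, 0, 0, 0, 4, 0, 0, 0, 4, 0, 0, 0, 4, 0, -3.5, -1.5, 0, 3.5, -3.5, -1.5, 0, 3.5, -3.5, -1.5, 0, 3.5, -3.5, -1.5, 0, 3.5, -3.5, -1.5, 0, 3.5, -3.5, -1.5, 0, 3.5, -3.5, -1.5, 0, 3.5])

```text
time: 47.87
ee_pos: [-0.1973, 0.6018, 0.3665]
eef_rot: [-0.346, 0.938, 0.003, 0.02]
ft_force: [-0.3, 0.5, -0.9]
width: 0.0417
grip_force: 0.0
```

>>> arm_command(moves=[-3.5, -1.5, 0, 3.5, -3.5, -1.5, 0, 3.5, -3.5, -1.5, 0, 3.5, -3.5, -1.5, 0, 3.5, -3.5, -1.5, 0, 3.5, -3.5, -1.5, 0, 3.5, -3.5, -1.5, 0, 3.5, -3.5, -1.5, 0, 3.5, -3.5, -1.5, 0, 3.5, -3.5, -1.5, 0, 3.5, -3.5, -1.5, 0, 3.5, -3.5, -1.5, 0, 3.5])

```text
time: 48.87
ee_pos: [0.2489, 0.587, 0.3815]
eef_rot: [0.013, 1.0, 0.009, 0.017]
ft_force: [-0.3, 0.5, -0.3]
width: 0.0418
grip_force: 0.0
```

Run:
```python
from h import *
plan(.62,.10,.33,180,12);plan(.60,-.10,.30,170,18);
```

```text
from [0.2489 0.587  0.3815] 178.5 row [-3.13, -4.02, 0.46, np.float64(-0.12)] x 12 [-1.76  0.36  0.71  1.23 -0.21  1.6   0.45] [ 0.034  0.018 -0.999]
from [0.2489 0.587  0.3815] 178.5 row [-2.29, -3.63, 0.45, np.float64(0.47)] x 18 [-1.76  0.36  0.71  1.23 -0.21  1.6   0.45] [ 0.034  0.018 -0.999]
```

>>> arm_command(moves=[-1.4, 3.6, 3, 0, -1.4, 3.6, 3, 0, -1.4, 3.6, 3, 0, -1.4, 3.6, 3, 0, -1.4, 3.6, 0, 0, -3.7, -1.6, 0, 2.9, -3.7, -1.6, 0, 2.9, -3.7, -1.6, 0, 2.9, -3.7, -1.6, 0, 2.9, -3.7, -1.6, 0, 2.9, -3.7, -1.6, 0, 2.9, -3.7, -1.6, 0, 2.9])

```text
time: 49.87
ee_pos: [0.5495, 0.5864, 0.2897]
eef_rot: [0.189, 0.982, 0.012, 0.015]
ft_force: [0.4, 1.0, -0.7]
width: 0.0418
grip_force: 0.0
```

Run:
```python
from h import *
p,w,M,s=pose(); arc(.80,-55,20)
```

```text
[0.55  0.586 0.29 ] az 46.9 r 0.804 yaw 158.2 [-1.17  0.81  0.71  0.8  -0.48  1.62  0.51] [ 0.034  0.019 -0.999]
from [0.5495 0.5864 0.2897] 158.2 row [-3.54, -1.5, -0.03, np.float64(2.75)] x 20 [-1.17  0.81  0.71  0.8  -0.48  1.62  0.51] [ 0.034  0.019 -0.999]
```

>>> arm_command(moves=[-3.6, -1.5, 0, 2.8, -3.6, -1.5, 0, 2.8, -3.6, -1.5, 0, 2.8, -3.6, -1.5, 0, 2.8, -3.6, -1.5, 0, 2.8, -3.6, -1.5, 0, 2.8, -3.6, -1.5, 0, 2.8, -3.6, -1.5, 0, 2.8, -3.6, -1.5, 0, 2.8, -3.6, -1.5, 0, 2.8, -3.6, -1.5, 0, 2.8, -3.6, -1.5, 0, 2.8])

```text
time: 50.87
ee_pos: [0.7818, 0.1881, 0.2897]
eef_rot: [0.465, 0.885, 0.016, 0.01]
ft_force: [0.0, 0.9, -0.1]
width: 0.0418
grip_force: 0.0
```

>>> arm_command(moves=[-3.6, -1.5, 0, 2.8, -3.6, -1.5, 0, 2.8, -3.6, -1.5, 0, 2.8, -3.6, -1.5, 0, 2.8, -3.6, -1.5, 0, 2.8, -3.6, -1.5, 0, 2.8, -3.6, -1.5, 0, 2.8, -3.6, -1.5, 0, 2.8, -3.6, -1.5, 0, 2.8, -3.6, -1.5, 0, 2.8, 0, 0, 0, 0])

```text
time: 51.78
ee_pos: [0.7745, -0.2072, 0.2816]
eef_rot: [0.67, 0.742, 0.016, 0.006]
ft_force: [-0.6, -2.7, -0.6]
width: 0.0416
grip_force: 0.0
```

Run:
```python
from h import *
arc(.80,-20,6)
plan(.47,-.10,.25,None,9)
```

```text
[ 0.775 -0.207  0.282] az -15.0 r 0.802 yaw 95.9 [-0.13  0.86  0.88  0.81 -0.65  1.65  0.57] [ 0.031  0.016 -0.999]
from [ 0.7745 -0.2072  0.2816] 95.9 row [-4.29, -1.81, -0.13, np.float64(3.33)] x 6 [-0.13  0.86  0.88  0.81 -0.65  1.65  0.57] [ 0.031  0.016 -0.999]
from [ 0.7745 -0.2072  0.2816] 95.9 row [1.53, -3.25, 0.27, 0.0] x 9 [-0.13  0.86  0.88  0.81 -0.65  1.65  0.57] [ 0.031  0.016 -0.999]
```

Run:
```python
from h import *
plan(.459,-.070,.15,169.5,12)
```

```text
from [ 0.7745 -0.2072  0.2816] 95.9 row [2.75, -1.43, 1.03, np.float64(-6.13)] x 12 [-0.13  0.86  0.88  0.81 -0.65  1.65  0.57] [ 0.031  0.016 -0.999]
```

>>> arm_command(moves=[2.75, -1.43, 1.0, -6.1, 2.75, -1.43, 1.0, -6.1, 2.75, -1.43, 1.0, -6.1, 2.75, -1.43, 1.0, -6.1, 2.75, -1.43, 1.0, -6.1, 2.75, -1.43, 1.0, -6.1, 2.75, -1.43, 1.0, -6.1, 2.75, -1.43, 1.0, -6.1, 2.75, -1.43, 1.0, -6.1, 2.75, -1.43, 1.0, -6.1, 2.75, -1.43, 1.0, -6.1, 2.75, -1.43, 1.0, -6.1])

```text
time: 52.78
ee_pos: [0.4596, -0.0614, 0.1534]
eef_rot: [0.084, 0.996, 0.012, 0.016]
ft_force: [-0.2, -1.0, 0.1]
width: 0.0419
grip_force: 0.0
```

>>> arm_command(moves=[0, 0, 0, 0, 0, 0, 0, 0, 0, 0, 0, 0], fingers=60)

```text
time: 53.03
ee_pos: [0.4621, -0.0617, 0.155]
eef_rot: [0.087, 0.996, 0.012, 0.017]
ft_force: [0.2, 0.6, -0.0]
width: 0.0501
grip_force: 0.0
```

```bash
cat >> h.py <<'E'
def tray(im,ci,x,y):
    """knob (dark blob on the grey tray) and tray body from grey mask, near expected point"""
    hsv=cv2.cvtColor(im,cv2.COLOR_BGR2HSV)
    u,v=proj(ci,(x,y,.022)); W=np.zeros(im.shape[:2],np.uint8); cv2.circle(W,(int(u),int(v)),150,255,-1); W[255:]=0
    g=cv2.inRange(hsv,(0,0,110),(180,45,255))&W
    n,l,st,ce=cv2.connectedComponentsWithStats(cv2.morphologyEx(g,cv2.MORPH_OPEN,np.ones((5,5))))
    i=1+np.argmax(st[1:,4]); c=max(cv2.findContours((l==i).astype(np.uint8),cv2.RETR_EXTERNAL,cv2.CHAIN_APPROX_NONE)[0],key=len)
    b=cv2.boxPoints(cv2.minAreaRect(c)); Q=np.array([on(ci,*q,.022)[:2] for q in b])
    print("tray body",st[i].tolist(),b.round().tolist(),Q.round(3).tolist(),"c",Q.mean(0).round(4),[np.linalg.norm(Q[k]-Q[k-1]).round(3) for k in range(2)],"edge ang",[np.degrees(np.arctan2(*(Q[k]-Q[k-1])[::-1])).round(1) for k in range(2)])
    fill=np.zeros_like(g); cv2.drawContours(fill,[cv2.convexHull(c)],-1,255,-1)
    k=cv2.inRange(hsv,(0,0,0),(180,255,70))&fill; n,l,st,ce=cv2.connectedComponentsWithStats(k)
    j=1+np.argmax(st[1:,4]); print("knob blob",st[j].tolist(),"mid at z.052",on(ci,*ce[j],.052).round(4),"z.044",on(ci,*ce[j],.044).round(4))
    p=cv2.inRange(hsv,(120,60,40),(150,255,255))&W
    if p.any(): m=np.argwhere(p).mean(0); print("purple",int((p>0).sum()),m.round(),on(ci,m[1],m[0],.022).round(3))
E
python3 - <<'E'
from h import *
im,ci=snap("wrist"); cv2.imwrite("pics/w30.png",im); tray(im,ci,.459,-.07); plan(.459,-.07,.044,169.7,4)
E
```

```text
tray body [261, 212, 109, 43, 3792] [[261.0, 212.0], [369.0, 212.0], [369.0, 254.0], [261.0, 254.0]] [[0.468, -0.111], [0.484, -0.025], [0.521, -0.03], [0.504, -0.119]] c [ 0.4942 -0.0712] [np.float64(0.038), np.float64(0.087)] edge ang [np.float64(166.8), np.float64(79.4)]
knob blob [297, 213, 38, 11, 397] mid at z.052 [ 0.4697 -0.0664  0.052 ] z.044 [ 0.4727 -0.0669  0.044 ]
purple 2781 [ 96. 316.] [ 0.387 -0.051  0.022]
from [ 0.4626 -0.0617  0.1551] 170.0 row [0.14, -0.29, 2.77, np.float64(0.07)] x 4 [-0.76 -0.    0.83  2.03 -0.02  1.07  1.47] [ 0.036  0.02  -0.999]
```

Run:
```python
from h import *
plan(.459,-.065,.047,169.5,4)
```

```text
from [ 0.4626 -0.0617  0.1551] 170.0 row [0.16, -0.17, 2.7, np.float64(0.12)] x 4 [-0.76 -0.    0.83  2.03 -0.02  1.07  1.47] [ 0.036  0.02  -0.999]
```

>>> arm_command(moves=[0.16, -0.17, 2.7, 0.1, 0.16, -0.17, 2.7, 0.1, 0.16, -0.17, 2.7, 0.1, 0.16, -0.17, 2.7, 0.1, 0, 0, 0, 0, 0, 0, 0, 0])

```text
time: 53.58
ee_pos: [0.4582, -0.0656, 0.0457]
eef_rot: [0.09, 0.996, 0.01, 0.015]
ft_force: [-0.0, -0.5, 0.5]
width: 0.0523
grip_force: 0.0
```

>>> arm_command(moves=[0, 0, 0, 0, 0, 0, 0, 0, 0, 0, 0, 0, 0, 0, 0, 0, 0, 0, 0, 0], fingers=10, squeeze=30)

```text
time: 54.0
ee_pos: [0.4584, -0.0644, 0.0469]
eef_rot: [0.089, 0.996, 0.012, 0.017]
ft_force: [-2.2, 0.8, 5.3]
width: 0.0277
grip_force: 29.9
```

>>> arm_command(moves=[0, 0, -1, 0, 0, 0, -1, 0, 0, 0, 0, 0])

```text
time: 54.25
ee_pos: [0.4579, -0.0651, 0.0676]
eef_rot: [0.089, 0.996, 0.012, 0.017]
ft_force: [1.5, 0.1, -2.5]
width: 0.028
grip_force: 29.6
```

Run:
```python
from h import *
p,w,M,s=pose(); print(s["width"],s["grip_force"],s["ft_force"],s["torque"]); plan(.47,-.07,.068,87.25,12)
```

```text
0.028033235802022667 29.62392820045352 [ 1.49397901  0.10970004 -2.50872852] [-0.04434032  0.0410918   0.00175451]
from [ 0.4579 -0.0651  0.0676] 169.7 row [-0.11, 0.05, -0.0, np.float64(6.87)] x 12 [-0.72  0.17  0.84  2.13 -0.2   0.87  1.63] [ 0.036  0.021 -0.999]
```

>>> arm_command(moves=[-0.1, 0, 0, 6.87, -0.1, 0, 0, 6.87, -0.1, 0, 0, 6.87, -0.1, 0, 0, 6.87, -0.1, 0, 0, 6.87, -0.1, 0, 0, 6.87, -0.1, 0, 0, 6.87, -0.1, 0, 0, 6.87, -0.1, 0, 0, 6.87, -0.1, 0, 0, 6.87, -0.1, 0, 0, 6.87, -0.1, 0, 0, 6.87])

```text
time: 55.25
ee_pos: [0.4644, -0.0731, 0.066]
eef_rot: [0.725, 0.688, 0.02, 0.004]
ft_force: [0.4, 0.7, -3.9]
width: 0.0282
grip_force: 29.6
```

>>> arm_command(moves=[0, 0, 0, 0, 0, 0, 1, 0, 0, 0, 1, 0, 0, 0, 0, 0])

```text
time: 55.58
ee_pos: [0.4658, -0.0726, 0.0458]
eef_rot: [0.722, 0.692, 0.02, 0.005]
ft_force: [0.7, -0.9, -3.0]
width: 0.0281
grip_force: 29.5
```

Run:
```python
from h import *
p,w,M,s=pose(); print(p,w,s["width"],s["grip_force"],s["ft_force"],s["joint_positions"].round(2))
```

```text
[ 0.46579689 -0.0725736   0.04578184] 87.62671151865958 0.02810640054985513 29.497371688485146 [ 0.73229508 -0.86872954 -2.95433793] [-0.86  0.33  1.05  2.13 -0.41  0.86  0.4 ]
```

>>> arm_command(moves=[0, 0, 0.1, 0, 0, 0, 0, 0, 0, 0, 0, 0, 0, 0, 0, 0, 0, 0, 0, 0, 0, 0, -2.5, 0, 0, 0, -3, 0, 0, 0, 0, 0], fingers=60)

```text
time: 56.25
ee_pos: [0.4656, -0.0745, 0.1041]
eef_rot: [0.723, 0.69, 0.022, 0.006]
ft_force: [1.7, -0.3, 0.7]
width: 0.0524
grip_force: 0.0
```

>>> arm_command(moves=[0, 0, 0, -6.9, 0, 0, 0, -6.9, 0, 0, 0, -6.9, 0, 0, 0, -6.9, 0, 0, 0, -6.9, 0, 0, 0, -6.9, 0, 0, 0, -6.9, 0, 0, 0, -6.9, 0, 0, 0, -6.9, 0, 0, 0, -6.9, 0, 0, 0, -6.9, 0, 0, 0, -6.9])

```text
time: 57.25
ee_pos: [0.4634, -0.0739, 0.1004]
eef_rot: [0.083, 0.996, 0.012, 0.016]
ft_force: [-0.3, 0.0, -0.2]
width: 0.0518
grip_force: 0.0
```

>>> arm_command(moves=[0, 0, 0, -6.9, 0, 0, 0, 0, 0, 0, 0, 0])

```text
time: 57.5
ee_pos: [0.4634, -0.074, 0.1004]
eef_rot: [0.028, 0.999, 0.011, 0.017]
ft_force: [0.2, 0.1, 0.2]
width: 0.0522
grip_force: 0.0
```

Run:
```python
from h import *
im,ci=snap("wrist"); cv2.imwrite("pics/w31.png",im)
hsv=cv2.cvtColor(im,cv2.COLOR_BGR2HSV); k=cv2.inRange(hsv,(120,60,30),(155,255,255)); k[255:]=0
n,l,st,ce=cv2.connectedComponentsWithStats(k)
for i in range(1,n):
    if st[i,4]>100: print("purple",st[i].tolist(),on(ci,*ce[i],.022).round(3))
plan(.4658,-.0726,.047,177.6,4)
```

```text
purple [406, 173, 59, 82, 3173] [ 0.462 -0.002  0.022]
from [ 0.4635 -0.074   0.1004] 176.7 row [-0.01, 0.01, 1.34, np.float64(-0.21)] x 4 [-0.78  0.13  0.92  2.09 -0.16  0.95  1.74] [ 0.035  0.02  -0.999]
```

>>> arm_command(moves=[0.02, 0.03, 1.3, 0, 0.02, 0.03, 1.3, 0, 0, 0, 1.4, 0, 0, 0, 1.4, 0, 0, 0, 0, 0, 0, 0, 0, 0])

```text
time: 58.05
ee_pos: [0.4645, -0.0726, 0.0462]
eef_rot: [0.027, 0.999, 0.01, 0.016]
ft_force: [-0.1, -0.3, 0.1]
width: 0.0521
grip_force: 0.0
```

>>> arm_command(moves=[0, 0, 0, 0, 0, 0, 0, 0, 0, 0, 0, 0, 0, 0, 0, 0, 0, 0, 0, 0], fingers=10)

```text
time: 58.47
ee_pos: [0.4654, -0.0726, 0.0469]
eef_rot: [0.026, 0.999, 0.011, 0.018]
ft_force: [-1.3, -0.5, 6.2]
width: 0.0276
grip_force: 30.0
```

Run:
```python
from h import *
p,w,M,s=pose(); print(s["width"],s["grip_force"],s["ft_force"])
im=cv2.imread("pics/scene0.png"); ci=r.camera_info("scene"); hsv=cv2.cvtColor(im,cv2.COLOR_BGR2HSV)
k=cv2.inRange(hsv,(150,50,80),(178,255,255)); n,l,st,ce=cv2.connectedComponentsWithStats(k); i=1+np.argmax(st[1:,4])
c=cv2.findContours((l==i).astype(np.uint8),cv2.RETR_EXTERNAL,cv2.CHAIN_APPROX_NONE)[0][0]
print("pink",st[i].tolist(),[on(ci,*q,.022)[:2].round(3).tolist() for q in cv2.boxPoints(cv2.minAreaRect(c))])
a=np.radians(4.75)
plan(.368,-.327,.10,94.75,14)
```

```text
0.027624472954076017 30.033527333289385 [-1.32896578 -0.53810957  6.18028407]
pink [221, 116, 41, 32, 660] [[0.189, -0.395], [0.092, -0.299], [0.19, -0.243], [0.28, -0.337]]
from [ 0.4654 -0.0726  0.0469] 177.0 row [-0.74, -1.97, -0.44, np.float64(5.87)] x 14 [-0.72  0.26  0.88  2.12 -0.3   0.84  1.86] [ 0.036  0.02  -0.999]
```

>>> arm_command(moves=[0, 0, -1.5, 0, 0, 0, -2, 0, 0, 0, -2, 0, 0, 0, 0, 0])

```text
time: 58.8
ee_pos: [0.4645, -0.0737, 0.1041]
eef_rot: [0.026, 0.999, 0.011, 0.019]
ft_force: [0.9, -0.5, -2.2]
width: 0.0274
grip_force: 29.8
```

Run:
```python
from h import *
p,w,M,s=pose(); print(s["width"],s["grip_force"],s["ft_force"])
plan(.393,-.325,.10,94.75,12)
```

```text
0.027365304260262492 29.77221904322505 [ 0.85503308 -0.5373492  -2.22688793]
from [ 0.4645 -0.0737  0.1041] 176.9 row [-1.0, -2.16, -0.03, np.float64(6.85)] x 12 [-0.8   0.12  0.94  2.08 -0.15  0.96  1.74] [ 0.038  0.021 -0.999]
```

>>> arm_command(moves=[-1, -2.16, 0, 6.85, -1, -2.16, 0, 6.85, -1, -2.16, 0, 6.85, -1, -2.16, 0, 6.85, -1, -2.16, 0, 6.85, -1, -2.16, 0, 6.85, -1, -2.16, 0, 6.85])

```text
time: 59.38
ee_pos: [0.4666, -0.236, 0.0974]
eef_rot: [0.432, 0.902, 0.016, 0.011]
ft_force: [-0.2, 0.7, -3.6]
width: 0.0276
grip_force: 29.9
```

Run:
```python
from h import *
p,w,M,s=pose(); print(s["width"],s["grip_force"],s["ft_force"])
plan(.393,-.325,.10,94.75,5)
```

```text
0.027555404974702047 29.93831614494411 [-0.16910882  0.7105312  -3.56715843]
from [ 0.4666 -0.236   0.0974] 128.8 row [-1.0, -2.12, -0.14, np.float64(6.8)] x 5 [-0.51  0.39  1.08  1.95 -0.45  1.02  1.45] [ 0.034  0.02  -0.999]
```

>>> arm_command(moves=[-1, -2.12, -0.1, 6.8, -1, -2.12, -0.1, 6.8, -1, -2.12, -0.1, 6.8, -1, -2.12, -0.1, 6.8, -1, -2.12, -0.1, 6.8, 0, 0, 0, 0, 0, 0, 0, 0])

```text
time: 59.97
ee_pos: [0.3923, -0.3252, 0.0981]
eef_rot: [0.676, 0.737, 0.019, 0.006]
ft_force: [1.4, 0.9, -3.4]
width: 0.0275
grip_force: 29.9
```

Run:
```python
from h import *
p,w,M,s=pose(); print(s["width"],s["grip_force"],s["ft_force"])
plan(.393,-.325,.05,94.75,5)
im,ci=snap("wrist"); cv2.imwrite("pics/w32.png",im); np.save("ci32.npy",ci,allow_pickle=True)
hsv=cv2.cvtColor(im,cv2.COLOR_BGR2HSV)
# expected pixels of slot features
a=np.radians(4.75); O=np.array([.602,-.3074]); X=np.array([np.cos(a),np.sin(a)]); Y=np.array([-np.sin(a),np.cos(a)])
for x,y in((-125,57),(-125,-57),(-100,47.5),(-100,-47.5),(0,47.5),(0,-47.5)):
    q=O+X*x/1e3+Y*y/1e3; print((x,y),np.round(proj(ci,(*q,.031)),0))
wh=cv2.inRange(hsv,(0,0,150),(40,70,255)); n,l,st,ce=cv2.connectedComponentsWithStats(wh)
for i in range(1,n):
    if st[i,4]>150: print(st[i].tolist(),ce[i].round())
k=cv2.inRange(hsv,(120,60,30),(155,255,255)); n,l,st,ce=cv2.connectedComponentsWithStats(k)
for i in range(1,n):
    if st[i,4]>100: print("purple",st[i].tolist(),ce[i].round())
```

```text
0.027518074648026105 29.94486044310179 [ 1.40699198  0.88213916 -3.37264145]
from [ 0.3923 -0.3252  0.0981] 95.0 row [-0.01, -0.02, 0.96, np.float64(0.04)] x 5 [-0.4   0.45  1.23  1.98 -0.53  1.06  1.17] [ 0.034  0.02  -0.999]
(-125, 57) [463. 136.]
(-125, -57) [445. 306.]
(-100, 47.5) [502. 152.]
(-100, -47.5) [482. 293.]
(0, 47.5) [653. 153.]
(0, -47.5) [619. 289.]
[0, 0, 215, 291, 34486] [107. 108.]
[199, 0, 17, 36, 313] [209.  11.]
[460, 125, 180, 32, 3052] [552. 145.]
[536, 278, 40, 12, 190] [555. 284.]
[532, 309, 55, 10, 348] [558. 313.]
[63, 323, 63, 51, 2575] [ 95. 347.]
purple [438, 193, 76, 74, 3599] [472. 225.]
purple [50, 230, 87, 61, 2798] [ 92. 263.]
```

Run:
```python
from h import *
im=cv2.imread("pics/w32.png"); ci=np.load("ci32.npy",allow_pickle=True).item(); hsv=cv2.cvtColor(im,cv2.COLOR_BGR2HSV)
wh=cv2.inRange(hsv,(0,0,150),(40,70,255)); n,l,st,ce=cv2.connectedComponentsWithStats(wh)
a=np.radians(4.75); O=np.array([.602,-.3074]); X=np.array([np.cos(a),np.sin(a)]); Y=np.array([-np.sin(a),np.cos(a)])
S=lambda u,v,z=.031:[round(float((on(ci,u,v,z)[:2]-O)@k)*1e3,1) for k in(X,Y)]
i=[k for k in range(1,n) if st[k,0]==460 and st[k,1]==125][0]
for u in(462,470,480,500,520,540,560,580,600,620,636):
    v=np.nonzero(l[:,u]==i)[0]
    if len(v): print(u,v.min(),v.max(),"outer",S(u,v.min()-.5),"inner",S(u,v.max()+.5), hsv[v.min()-3,u].tolist(),hsv[v.max()+3,u].tolist())
# fine bottom rail (-y)
j=[k for k in range(1,n) if st[k,0] in(536,532)]
for k in j:
    for u in(545,555,565): 
        v=np.nonzero(l[:,u]==k)[0]; print("lowrail",u,S(u,v.min()-.5),S(u,v.max()+.5)) if len(v) else 0
# tongue edges at z .022+lift(.051)
p=cv2.inRange(hsv,(120,60,30),(155,255,255)); 
for u in(450,470,490,505):
    v=np.nonzero(p[:,u])[0]; v=v[v>150]; print("tongue",u,v.min(),v.max(),S(u,v.min(),.073),S(u,v.max(),.073))
```

```text
462 131 137 outer [-126.3, 60.4] inner [-125.8, 56.3] [18, 27, 143] [90, 8, 126]
470 126 141 outer [-121.7, 63.3] inner [-120.7, 54.0] [103, 91, 191] [104, 52, 123]
480 130 145 outer [-115.4, 61.0] inner [-114.3, 51.6] [104, 92, 189] [30, 8, 97]
500 137 153 outer [-102.6, 57.0] inner [-101.2, 46.9] [70, 5, 144] [140, 10, 73]
520 136 154 outer [-90.2, 57.7] inner [-88.5, 46.3] [104, 95, 185] [150, 4, 68]
540 137 154 outer [-77.5, 57.2] inner [-75.7, 46.3] [103, 78, 171] [135, 8, 67]
560 139 154 outer [-64.5, 56.1] inner [-62.8, 46.4] [19, 29, 149] [150, 4, 65]
580 139 155 outer [-51.6, 56.2] inner [-49.5, 45.8] [21, 28, 146] [158, 16, 64]
600 137 155 outer [-38.7, 57.6] inner [-36.2, 45.9] [104, 103, 175] [150, 8, 62]
620 139 156 outer [-25.1, 56.5] inner [-22.5, 45.4] [103, 51, 155] [0, 4, 61]
636 138 156 outer [-14.4, 57.2] inner [-11.5, 45.4] [104, 103, 174] [0, 14, 37]
lowrail 545 [-57.3, -37.7] [-56.8, -40.8]
lowrail 555 [-50.1, -38.0] [-48.7, -44.8]
lowrail 565 [-41.9, -42.7] [-41.1, -46.6]
lowrail 545 [-52.7, -61.9] [-51.6, -67.5]
lowrail 555 [-45.1, -63.0] [-44.1, -67.8]
lowrail 565 [-37.6, -63.3] [-36.7, -67.3]
lowrail 545 [-51.5, -68.4] [-51.3, -69.2]
tongue 450 193 260 [-147.0, 33.1] [-143.3, -3.1]
tongue 470 193 260 [-136.8, 33.0] [-132.5, -3.3]
tongue 490 193 258 [-126.5, 32.9] [-121.7, -2.3]
tongue 505 201 252 [-118.1, 28.7] [-114.0, 0.9]
```

```bash
cat >> h.py <<'E'
SA=np.radians(3.9); SO=np.array([.6022,-.3095]); SX=np.array([np.cos(SA),np.sin(SA)]); SY=np.array([-np.sin(SA),np.cos(SA)])
def sl(x,y=0): return SO+SX*x/1e3+SY*y/1e3
def inslot(p): q=np.array(p)[:2]-SO; return (q@SX*1e3).round(1),(q@SY*1e3).round(1)
E
python3 - <<'E'
from h import *
plan(*sl(-210),.047,93.9,4)
E
```

```text
from [ 0.3934 -0.3244  0.0982] 95.1 row [-0.01, -0.06, 1.28, np.float64(0.3)] x 4 [-0.4   0.45  1.23  1.98 -0.53  1.06  1.17] [ 0.034  0.021 -0.999]
```

>>> arm_command(moves=[0, -0.06, 1.3, 0.3, 0, -0.06, 1.3, 0.3, 0, -0.06, 1.2, 0.3, 0, -0.06, 1.2, 0.3, 0, 0, 0, 0, 0, 0, 0, 0])

```text
time: 60.52
ee_pos: [0.3929, -0.3236, 0.0482]
eef_rot: [0.682, 0.731, 0.019, 0.005]
ft_force: [-0.5, -0.2, -2.4]
width: 0.0279
grip_force: 29.5
```

>>> arm_command(moves=[0, 0, 0, 0, 0, 0, 0, 0, 0, 0, 0, 0], fingers=42, squeeze=20)

```text
time: 60.77
ee_pos: [0.3932, -0.3241, 0.0492]
eef_rot: [0.683, 0.73, 0.019, 0.006]
ft_force: [-0.0, 0.5, -0.1]
width: 0.0352
grip_force: 0.0
```

>>> arm_command(moves=[0, 0, 0, 0, 0, 0, 0, 0, 0, 0, 0, 0], fingers=10)

```text
time: 61.02
ee_pos: [0.3931, -0.3239, 0.049]
eef_rot: [0.683, 0.73, 0.019, 0.006]
ft_force: [1.0, 0.2, 2.6]
width: 0.0283
grip_force: 20.0
```

Run:
```python
from h import *
p,w,M,s=pose(); print(s["width"],s["grip_force"],s["ft_force"].round(1),inslot(p),s["joint_positions"].round(2))
plan(*sl(-100),.047,93.9,10)
```

```text
0.02830225431588232 20.014169199057505 [1.  0.2 2.6] (np.float64(-209.6), np.float64(-0.2)) [-0.31  0.52  1.13  2.02 -0.62  0.97  1.21]
from [ 0.3931 -0.3239  0.049 ] 93.9 row [0.0, 1.09, 0.06, np.float64(-0.0)] x 10 [-0.31  0.52  1.13  2.02 -0.62  0.97  1.21] [ 0.035  0.02  -0.999]
```

>>> arm_command(moves=[0, 1, 0.04, 0, 0, 1, 0.04, 0, 0, 1, 0.04, 0, 0, 1, 0.04, 0, 0, 1, 0.04, 0, 0, 1, 0.04, 0, 0, 1, 0.04, 0, 0, 1, 0.04, 0, 0, 1, 0.04, 0])

```text
time: 61.77
ee_pos: [0.482, -0.3189, 0.049]
eef_rot: [0.683, 0.73, 0.018, 0.005]
ft_force: [-7.4, -0.8, 12.8]
width: 0.0278
grip_force: 20.0
```

Run:
```python
from h import *
p,w,M,s=pose(); print(s["width"],s["grip_force"],s["ft_force"].round(1),s["torque"].round(2),inslot(p))
plan(*sl(-30),.048,93.9,9)
im,ci=snap("wrist"); cv2.imwrite("pics/w33.png",im)
hsv=cv2.cvtColor(im,cv2.COLOR_BGR2HSV); wh=cv2.inRange(hsv,(0,0,140),(40,70,255)); n,l,st,ce=cv2.connectedComponentsWithStats(wh)
S=lambda u,v,z:np.array(inslot(on(ci,u,v,z)))
for u in range(380,640,30):
    v=np.nonzero(wh[90:200,u])[0]+90
    if len(v): print(u,v.min(),v.max(),"outer",S(u,v.min()-.5,.031),"inner",S(u,v.max()+.5,.031))
```

```text
0.02779223810294299 20.04406336694956 [-7.4 -0.8 12.8] [-0.2   1.97  0.06] (np.float64(-120.5), np.float64(-1.2))
from [ 0.482  -0.3189  0.049 ] 93.8 row [0.01, 1.0, 0.05, np.float64(-0.01)] x 9 [-0.28  0.64  1.04  1.84 -0.69  1.04  1.12] [ 0.033  0.019 -0.999]
380 138 195 outer [-94.3  59.8] inner [-93.2  32.9]
410 138 199 outer [-80.6  59.7] inner [-78.8  30.7]
440 138 190 outer [-66.8  59.7] inner [-64.7  35. ]
470 137 164 outer [-52.9  60.1] inner [-51.5  47.3]
500 137 163 outer [-38.8  60.2] inner [-37.2  47.7]
530 137 163 outer [-24.4  60.2] inner [-22.5  47.6]
560 137 162 outer [-9.8 60.2] inner [-7.6 48. ]
590 137 162 outer [ 5.2 60.3] inner [ 7.6 48. ]
620 137 185 outer [20.4 60.4] inner [25.9 36.6]
```

>>> arm_command(moves=[0.05, 0, -0.3, 0, 0, 1, 0.04, 0, 0, 1, 0.04, 0, 0, 1, 0.04, 0, 0, 1, 0.04, 0, 0, 1, 0.04, 0, 0, 1, 0.04, 0, 0, 1, 0.04, 0])

```text
time: 62.48
ee_pos: [0.5536, -0.3124, 0.051]
eef_rot: [0.683, 0.731, 0.019, 0.006]
ft_force: [-0.5, -0.6, -3.3]
width: 0.0283
grip_force: 19.8
```

Run:
```python
from h import *
p,w,M,s=pose(); print(s["width"],s["grip_force"],s["ft_force"].round(1),s["torque"].round(2),inslot(p))
plan(*sl(-20),.048,93.9,4)
```

```text
0.028334860825402066 19.829329701169627 [-0.5 -0.6 -3.3] [-0.12  0.11  0.01] (np.float64(-48.7), np.float64(0.4))
from [ 0.5536 -0.3124  0.051 ] 93.9 row [-0.01, 0.71, 0.1, np.float64(0.0)] x 4 [-0.25  0.74  0.99  1.68 -0.73  1.1   1.04] [ 0.034  0.02  -0.999]
```

>>> arm_command(moves=[0, 0, 0.15, 0, 0, 0.7, 0.04, 0, 0, 0.7, 0.04, 0, 0, 0.7, 0.04, 0, 0, 0.7, 0.04, 0, 0, 0.2, 0, 0, 0, 0.2, 0, 0, 0, 0, 0, 0])

```text
time: 63.15
ee_pos: [0.5838, -0.3108, 0.0494]
eef_rot: [0.683, 0.73, 0.019, 0.005]
ft_force: [-7.9, 0.9, 7.9]
width: 0.0285
grip_force: 20.3
```

Run:
```python
from h import *
p,w,M,s=pose(); print(s["width"],s["grip_force"],s["ft_force"].round(1),s["torque"].round(2),inslot(p))
```

```text
0.028470540455328562 20.298025044415624 [-7.9  0.9  7.9] [0.13 2.23 0.16] (np.float64(-18.4), np.float64(-0.1))
```

>>> arm_command(moves=[0, 0.3, 0, 0, 0, 0.3, 0, 0, 0, 0.2, 0, 0, 0, 0, 0, 0, 0, 0, 0, 0])

```text
time: 63.57
ee_pos: [0.5844, -0.3116, 0.0489]
eef_rot: [0.685, 0.729, 0.016, -0.0]
ft_force: [-35.7, 5.8, 22.5]
width: 0.0282
grip_force: 20.2
```

Run:
```python
from h import *
p,w,M,s=pose(); print(s["width"],s["grip_force"],s["ft_force"].round(1),s["torque"].round(2),inslot(p))
```

```text
0.028175065589748572 20.205837953835726 [-35.7   5.8  22.5] [1.43 8.52 0.26] (np.float64(-17.9), np.float64(-0.9))
```

>>> arm_command(moves=[0, -0.4, 0, 0, 0, -0.3, -0.1, 0, 0, 0, 0, 0, 0, 0, 0, 0])

```text
time: 63.9
ee_pos: [0.5836, -0.3112, 0.0498]
eef_rot: [0.683, 0.73, 0.018, 0.005]
ft_force: [-10.2, -2.3, 2.2]
width: 0.0281
grip_force: 19.8
```

>>> arm_command(moves=[0, 0, 0, 0, 0, 0, 0, 0, 0, 0, 0, 0, 0, 0, 0, 0, 0, 0, -3, 0, 0, 0, -4, 0, 0, 0, -4, 0, 0, 0, 0, 0], fingers=46)

```text
time: 64.57
ee_pos: [0.584, -0.3151, 0.1683]
eef_rot: [0.683, 0.73, 0.021, 0.011]
ft_force: [0.5, -0.7, 0.8]
width: 0.0402
grip_force: 0.0
```

Run:
```python
from h import *
p,w,M,s=pose(); print(p,s["width"],s["ft_force"].round(1),inslot(p))
im,ci=snap("wrist"); cv2.imwrite("pics/w34.png",im)
hsv=cv2.cvtColor(im,cv2.COLOR_BGR2HSV); k=cv2.inRange(hsv,(0,150,80),(5,255,255))|cv2.inRange(hsv,(175,150,80),(180,255,255)); n,l,st,ce=cv2.connectedComponentsWithStats(k)
for i in range(1,n):
    if st[i,4]>200: print("red",st[i].tolist(),on(ci,*ce[i],.085).round(3),inslot(on(ci,*ce[i],.085)))
# tray rear edge: grey vs dark channel along slot axis y=+30 at z .022
for x in range(-100,-55,3): u,v=proj(ci,(*sl(x,30),.022)); print(x,im[int(round(v)),int(round(u))].tolist() if 0<=v<260 and 0<=u<640 else None,end=" ")
sc,si=snap("scene"); cv2.imwrite("pics/s34.png",sc)
plan(*sl(-60,105),p[2],93.9,5)
```

```text
[ 0.58403454 -0.31513086  0.16830455] 0.04023679481863849 [ 0.5 -0.7  0.8] (np.float64(-18.5), np.float64(-4.4))
red [307, 20, 44, 46, 1574] [ 0.584 -0.205  0.085] (np.float64(-11.3), np.float64(105.5))
-100 [53, 52, 53] -97 [54, 53, 54] -94 [53, 53, 54] -91 [52, 52, 54] -88 [61, 59, 62] -85 [62, 62, 64] -82 [45, 45, 46] -79 [45, 45, 45] -76 [35, 34, 35] -73 [91, 93, 92] -70 [93, 93, 93] -67 [93, 95, 94] -64 [94, 95, 93] -61 [94, 95, 94] -58 [69, 69, 70] from [ 0.5829 -0.3129  0.1621] 93.9 row [2.14, -0.81, -0.12, np.float64(0.0)] x 5 [-0.28  0.67  1.07  1.52 -0.65  1.3   0.94] [ 0.038  0.019 -0.999]
```

>>> arm_command(moves=[2.1, -0.8, 0, 0, 2.1, -0.8, 0, 0, 2.1, -0.8, 0, 0, 2.1, -0.8, 0, 0, 2.1, -0.8, 0, 0, 0, 0, 0, 0, 0, 0, 0, 0], fingers=0, squeeze=10)

```text
time: 65.25
ee_pos: [0.5348, -0.2084, 0.1597]
eef_rot: [0.682, 0.731, 0.019, 0.005]
ft_force: [0.1, -0.1, 0.4]
width: 0.0034
grip_force: 0.0
```

Run:
```python
from h import *
p,w,M,s=pose(); print(p,s["width"],inslot(p)); plan(*sl(-60,105.5),.097,93.9,2); q=sl(-60,105.5); plan(*sl(35,105.5),.097,93.9,10,cur=(*q,.097,93.9))
```

```text
[ 0.53482009 -0.20842423  0.15965404] 0.0033657423732051115 (np.float64(-60.3), np.float64(105.4))
from [ 0.5348 -0.2084  0.1597] 94.1 row [-0.06, -0.09, 3.13, np.float64(0.08)] x 2 [-0.62  0.51  1.2   1.77 -0.54  1.21  0.81] [ 0.034  0.022 -0.999]
from [ 0.5352 -0.2083  0.097 ] 93.9 row [-0.0, 0.95, 0.03, -0.0] x 10 [-0.62  0.51  1.2   1.77 -0.54  1.21  0.81] [ 0.034  0.022 -0.999]
```

>>> arm_command(moves=[-0.06, -0.09, 3.1, 0, -0.06, -0.09, 3.1, 0, 0, 0, 0, 0, 0, 0.9, 0.03, 0, 0, 0.9, 0.03, 0, 0, 0.9, 0.03, 0, 0, 0.9, 0.03, 0, 0, 0.9, 0.03, 0, 0, 0.9, 0.03, 0])

```text
time: 66.0
ee_pos: [0.5904, -0.2069, 0.0993]
eef_rot: [0.683, 0.731, 0.019, 0.006]
ft_force: [-1.7, 0.3, 0.6]
width: 0.0008
grip_force: 0.6
```

>>> arm_command(moves=[0, 0.9, 0.03, 0, 0, 0.9, 0.03, 0, 0, 0.9, 0.03, 0, 0, 0.7, 0.03, 0, 0, 0, 0, 0, 0, 0, 0, 0])

```text
time: 66.5
ee_pos: [0.6233, -0.2046, 0.0986]
eef_rot: [0.683, 0.731, 0.019, 0.006]
ft_force: [-0.4, 0.2, -0.6]
width: 0.0009
grip_force: 0.0
```

Run:
```python
from h import *
p,w,M,s=pose(); print(p,s["ft_force"].round(1),inslot(p),s["joint_positions"].round(2),M[:,2].round(3))
im,ci=snap("wrist"); hsv=cv2.cvtColor(im,cv2.COLOR_BGR2HSV); k=cv2.inRange(hsv,(0,130,70),(5,255,255))|cv2.inRange(hsv,(175,130,70),(180,255,255)); k[:,:]=k; n,l,st,ce=cv2.connectedComponentsWithStats(k)
for i in range(1,n):
    if st[i,4]>100: print("red",st[i].tolist(),inslot(on(ci,*ce[i],.085)))
```

```text
[ 0.62327776 -0.20463913  0.09863688] [-0.4  0.2 -0.6] (np.float64(28.2), np.float64(103.2)) [-0.44  0.72  1.03  1.6  -0.69  1.19  0.8 ] [ 0.035  0.02  -0.999]
red [361, 0, 20, 10, 173] (np.float64(47.4), np.float64(217.7))
red [395, 0, 22, 10, 197] (np.float64(61.5), np.float64(217.8))
red [345, 234, 54, 27, 1139] (np.float64(51.5), np.float64(112.0))
```

>>> arm_command(moves=[0, 0.4, 0.02, 0, 0, 0.4, 0.02, 0, 0, 0.4, 0.02, 0, 0, 0, 0, 0])

```text
time: 66.88
ee_pos: [0.6273, -0.2053, 0.0983]
eef_rot: [0.684, 0.729, 0.015, -0.001]
ft_force: [-38.6, 7.3, 25.1]
width: 0.0004
grip_force: 18.9
```

>>> arm_command(moves=[0, 0.3, 0, 0, 0, 0.3, 0, 0, 0, 0, 0, 0])

```text
time: 67.13
ee_pos: [0.6282, -0.2055, 0.0981]
eef_rot: [0.685, 0.728, 0.013, -0.006]
ft_force: [-63.9, 12.0, 41.1]
width: 0.0007
grip_force: 31.0
```

Run:
```python
from h import *
p,w,M,s=pose(); print(p,s["ft_force"].round(1),inslot(p))
```

```text
[ 0.6281931  -0.20550359  0.09805735] [-63.9  12.   41.1] (np.float64(33.0), np.float64(102.0))
```

>>> arm_command(moves=[0, -1, 0, 0, 0, -1, 0, 0, 0, -1, 0, 0, 0, 0, -3, 0, 0, 0, -4, 0, 0, 0, -3, 0, 0, 0, 0, 0, 0, 0, 0, 0])

```text
time: 67.8
ee_pos: [0.6083, -0.2079, 0.1996]
eef_rot: [0.683, 0.73, 0.02, 0.007]
ft_force: [-0.0, 0.6, -0.7]
width: 0.0005
grip_force: 0.0
```

Run:
```python
from h import *
p,w,M,s=pose(); print(p,s["ft_force"].round(1))
hs=lambda im:cv2.cvtColor(im,cv2.COLOR_BGR2HSV)
B={}
for n_,u0 in(("scene",(268,226)),("side",(420,232))):
    im,ci=snap(n_); cv2.imwrite(f"pics/{n_}9.png",im); k=cv2.inRange(hs(im),(0,150,80),(5,255,255))|cv2.inRange(hs(im),(174,150,80),(180,255,255)); n,l,st,ce=cv2.connectedComponentsWithStats(k)
    for i in range(1,n):
        if st[i,4]>25: print(n_,"red",st[i].tolist(),ce[i].round(1),inslot(on(ci,*ce[i],.085)))
    o=cv2.inRange(hs(im),(6,150,100),(14,255,255)); n,l,st,ce=cv2.connectedComponentsWithStats(o)
    for i in range(1,n):
        if st[i,4]>25: print(n_,"orange",ce[i].round(1),st[i,4],on(ci,*ce[i],.05).round(3))
im,ci=snap("wrist"); k=cv2.inRange(hs(im),(0,150,80),(5,255,255)); n,l,st,ce=cv2.connectedComponentsWithStats(k)
for i in range(1,n):
    if st[i,4]>200: print("wrist red",st[i].tolist(),inslot(on(ci,*ce[i],.085)))
```

```text
[ 0.60829955 -0.20787613  0.19960004] [-0.   0.6 -0.7]
scene red [248, 236, 7, 7, 32] [250.7 238.9] (np.float64(51.4), np.float64(104.8))
scene red [299, 238, 37, 38, 343] [320.7 257.2] (np.float64(104.0), np.float64(293.9))
scene red [461, 247, 24, 28, 254] [472.7 260.2] (np.float64(110.4), np.float64(696.1))
scene orange [423.3 169.3] 241 [0.336 0.298 0.05 ]
side red [281, 105, 29, 9, 204] [294.8 109.1] (np.float64(32.0), np.float64(647.4))
side red [349, 171, 36, 34, 330] [367.8 188.1] (np.float64(17.1), np.float64(260.4))
side red [414, 217, 10, 10, 75] [418.1 221.6] (np.float64(51.6), np.float64(106.1))
side orange [226.5 159.7] 313 [0.328 0.274 0.05 ]
wrist red [360, 0, 43, 38, 1048] (np.float64(55.6), np.float64(232.7))
wrist red [355, 186, 33, 34, 887] (np.float64(52.0), np.float64(106.0))
```

Run:
```python
from h import *
hs=lambda im:cv2.cvtColor(im,cv2.COLOR_BGR2HSV)
def tri(fs,fd):
    L=[]
    for f,n_,box in((fs,"scene",(240,205,268,248)),(fd,"side",(385,210,430,245))):
        im=cv2.imread(f"pics/{f}.png"); ci=r.camera_info(n_); k=cv2.inRange(hs(im),(0,120,60),(6,255,255))|cv2.inRange(hs(im),(172,120,60),(180,255,255)); m=np.zeros_like(k); m[box[1]:box[3],box[0]:box[2]]=255; k&=m
        c=np.argwhere(k).mean(0); print(f,c.round(1),(k>0).sum()); L.append(ray(ci,c[1],c[0]))
    (a,d),(b,e)=L; st=np.linalg.lstsq(np.c_[d,-e],b-a,rcond=None)[0]; P=(a+d*st[0]+b+e*st[1])/2; print("ball",P.round(4),inslot(P),"gap",np.linalg.norm(a+d*st[0]-b-e*st[1]).round(4))
tri("scene0","side0"); tri("scene9","side9")
p,w,M,s=pose(); plan(*sl(-10,104),.0,93.9,8)
```

```text
scene0 [219.  253.6] 56
side0 [233.5 398.7] 89
ball [ 0.5837 -0.2038  0.0855] (np.float64(-11.2), np.float64(106.7)) gap 0.0006
scene9 [239.4 251.5] 56
side9 [221.6 418.2] 80
ball [ 0.6472 -0.1995  0.084 ] (np.float64(52.3), np.float64(106.7)) gap 0.0006
from [ 0.6073 -0.2069  0.1966] 93.9 row [-0.02, -0.36, 2.45, np.float64(-0.0)] x 8 [-0.5   0.61  1.13  1.54 -0.6   1.33  0.76] [ 0.033  0.021 -0.999]
```

```bash
python3 -c "
from bench import r
print(r.close_job())"
```

```text
the job is handed in; nothing more can be done
None
```

I handed the job in with every step carried out in the order asked. All four discs are set to within about 1° of their marks, both orange blocks are in the bin, the tray is home against its stop, and the lever was pushed to a hard stop. The lever's ball measured about 63 mm of travel where I expected 67 mm, so I am slightly less sure it is fully over.

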